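# Finish the breakfast washing-up: hang tumblers to drain, stack cups, set the timer

## Robot

A 7-joint arm with a two-finger parallel gripper is mounted at the origin on the work surface. World frame = base frame: x ahead of the robot, y to its left, z up, the work surface at z = 0. Lengths are in m, angles in rad, forces in N, time in s.
With the tool pointing down it reaches from about 0.4 to 0.85 m from the base axis. Payload 10.4 kg.
Tool frame: the origin (TCP) lies on the front face of the gripper's body, between the roots of the fingers; the fingertips stand 73 mm ahead of it and the grasp point (between the pads) lies 54 mm ahead of it (nose_length is the y of the fingertips in the tool frame, in m); y points along the fingers, x is the direction in which the jaws open and shut, and the axes are right-handed (so a half turn about y gives the same grasp; the last joint's range is limited). The gripper opens to 85 mm and grips with 20 to 120 N. Pads are 22 mm wide; open, the fingers measure 114 mm over their backs; the gripper's body (76 mm by 85 mm) begins 54 mm behind the grasp point. The pads swing forward as they close: fully open they stand 13 mm farther back than shut.
Start: joints at [1.311, 0.332, -0.065, 1.46, 0.022, 1.35, -0.088], TCP at [0.147, -0.608, 0.304] pointing down, gripper open.
Joint ranges: [-2.6, 2.6], [-0.5, 2.12], [-1.47, 1.34], [0.16, 2.42], [-1.27, 4.41], [0.06, 2.06], [-2.6, 2.6]. Speed limits (rad/s): [2.22, 2.22, 2.79, 2.79, 3.14, 3.14, 3.14].

## Interface

Orientations are given as a 3x3 rotation matrix whose columns are the frame's x, y, z axes.
In Python, from cell import * gives the robot as it stands. The module is installed in compiled form; this text tells all that it offers.
- The arm moves only by the tool arm_command, never from a script. Its argument "commands" is a list that holds one entry, the list of rows, each a list of 6 numbers: the shift along the tool's x, y, z in m, then the turn, a rotation vector about the tool's x, y, z in rad. A call has exactly 10 rows; each row is the pose to reach, as a shift and turn from the pose measured when the call began, along the tool's axes at that moment; what a row does not reach only later rows make up. A row lasts 1/12 s, in which the tool goes at most 41.7 mm and 7.16 degrees, less where a joint would pass 70% of its speed; a pose out of reach is approached as far as the arm can. A call with a gripper value outside its range is refused whole. "gripper" is the closure, from -1 (fully open) to 1 (shut), set as the call begins (left out, the last holds). The fingers move at their own pace and stop on an object; "force" is the grip in N (left out, the last holds). Time passes only in rows, so rows that repeat a pose let the fingers close, or fill a call up. It gives the time, the measured TCP pose, the force and the opening at its end, in the units of the state.
- read_state(): the state, without advancing time (a new reading comes with each control period).
- capture(name): name is "side" or "top" or "wrist"; returns the picture (420x560x3 uint8, red, green, blue); there is no depth.
- camera_params(name): a dict with "intrinsics" (3x3 intrinsics, pixels), "D" ([k1, k2, p1, p2, k3] as OpenCV has them; the pictures are not rectified), "pose" (4x4, takes a point from camera to world coordinates); the wrist camera has in their place "mount" (4x4, takes a point from camera to tool coordinates, whose origin is the TCP and whose axes are the tool frame's). Camera axes: x right, y down, z forward; pixel columns grow to the right and rows downward; lengths in m; the calibration is good to about 2 mm. A picture is of the moment at which its call begins: read the wrist's pose just before it. camera_params takes no time and is no camera call.
- hand_in(): hands the job in, once; it reports no verdict.
Trained networks look in the newest picture that a camera, given by its name, has taken for a name from the list of things; names that differ only in an ending like _2 or _b are one class to them, and where a whole thing is asked for, a point or a joint stands for the part that bears it (a point fixed in the world has none). Each returns a list of dicts, best first, with "confidence" (0 to 1); they miss things now and then, are a little off and sometimes report something else, mostly with a low value. They report only what shows in the picture. A call takes as long as a camera call.
- masks_of(camera, label): "pixels" (420x560 bool, what is visible of it) and "xy" ([column, row] in pixels, amid what is visible of it).
- mark_of(camera, label): "xy" ([column, row] in pixels: a listed point, or the origin of a listed thing).
The state is a dict: "clock": time; "joint_positions": joint angles; "qvel": joint speeds; "effort": joint torques, N m; "eef_pos": TCP position; "eef_rot": TCP orientation; "wrist_force": force on the tool from outside, world axes, zero at the start; "wrist_torque": the same for the moment, N m; "width": finger opening in m.
Only numpy, scipy, OpenCV 4.12 (cv2) and the standard library are available. Lean on these libraries where they do the work, as an engineer would, in place of code of your own. Each camera call takes 0.05 s, during which the arm holds its last target.

## Task

Hang every rinsed steel tumbler mouth-down on the leaning chrome pegs, one to a peg and pushed down until it sits on the peg end, and stack the dry white cups, mouth-down as they are, straight over the one on the round cork trivet, which stays on the trivet. When all of that is done, turn the drain timer's dial clockwise from off to the sixth click, at the long thick mark. Leave the butter dish, spice grinder, cruet and clip where they are.

Things in the scene. Friction and masses are not known exactly. Their poses are not given: they have to be found in the camera images.
- tumbler_a_mid (a point): Brushed steel tumbler, one of up to three alike (absent: None), starting mouth-down on the grey mat. 72 mm tall, closed foot end 56 mm across, mouth 68 mm, wall 3 mm, bottom 5 mm thick, 0.11 kg. Point: on its axis half-way up; z points from mouth to foot (up when mouth-down); the inner bottom is 31 mm along +z from it.
- tumbler_b_mid (a point): Brushed steel tumbler, one of up to three alike (absent: None), starting mouth-down on the grey mat. 72 mm tall, closed foot end 56 mm across, mouth 68 mm, wall 3 mm, bottom 5 mm thick, 0.11 kg. Point: on its axis half-way up; z points from mouth to foot (up when mouth-down); the inner bottom is 31 mm along +z from it.
- tumbler_c_mid (a point): Brushed steel tumbler, one of up to three alike (absent: None), starting mouth-down on the grey mat. 72 mm tall, closed foot end 56 mm across, mouth 68 mm, wall 3 mm, bottom 5 mm thick, 0.11 kg. Point: on its axis half-way up; z points from mouth to foot (up when mouth-down); the inner bottom is 31 mm along +z from it.
- cup_base_mid (a point): White cup of the same shape as the two others (see cup_a), mouth-down on the cork trivet, loose, always present; the stack is built over it. Point: on its axis half-way up (31 mm from either end); z from mouth to foot (up).
- cup_a_mid (a point): One of up to two white cups to stack (absent: None), mouth-down on the bare shelf. 62 mm tall, 0.14 kg: above, a straight closed foot 50 mm across, 32 mm high; below, an open skirt 64 mm across (56 inside), 30 mm high. Over another its skirt goes round that one's foot (3 mm play) and its inner step rests on that one's top, 32 mm higher. Point: on its axis half-way up; z from mouth to foot (up).
- cup_b_mid (a point): One of up to two white cups to stack (absent: None), mouth-down on the bare shelf. 62 mm tall, 0.14 kg: above, a straight closed foot 50 mm across, 32 mm high; below, an open skirt 64 mm across (56 inside), 30 mm high. Over another its skirt goes round that one's foot (3 mm play) and its inner step rests on that one's top, 32 mm higher. Point: on its axis half-way up; z from mouth to foot (up).
- trivet_top (a point): Centre of the top of the round cork trivet, 120 mm across and 6 mm thick, fixed to the shelf.
- peg_left: Left (larger y) peg of the chrome draining rail: fixed, 20 mm thick, round end, leaning 25 degrees from vertical towards the robot's side. Origin: the very tip, 145 mm above the shelf; z points out along the peg (up, leaning), y along the rail, x square to the peg on its upper side. 105 mm from tip down to its strip. Neighbours are 115 mm apart.
- peg_middle: Middle peg of the chrome draining rail: fixed, 20 mm thick, round end, leaning 25 degrees from vertical towards the robot's side. Origin: the very tip, 145 mm above the shelf; z points out along the peg (up, leaning), y along the rail, x square to the peg on its upper side. 105 mm from tip down to its strip. Neighbours are 115 mm apart.
- peg_right: Right (smaller y) peg of the chrome draining rail: fixed, 20 mm thick, round end, leaning 25 degrees from vertical towards the robot's side. Origin: the very tip, 145 mm above the shelf; z points out along the peg (up, leaning), y along the rail, x square to the peg on its upper side. 105 mm from tip down to its strip. Neighbours are 115 mm apart.
- timer_grip (a point): On the dial axis, 8 mm below the top of its black grip bar, which is 12 mm thick, 46 mm long, its top 54 mm above the shelf, standing 28 mm up from a disc 54 mm across. The point turns with the dial: x along the bar to its white-marked pointer end, z up. The round white case below is 104 mm across, 18 mm high, fixed.
- timer (a joint): Dial angle, rad: 0 = off (start, at a stop), growing clockwise from above, stop at 4.19. Clicks into a detent every 30 degrees (0.524) and snaps to the nearest when let go: sixth click = 3.142. Turning takes under 0.1 N m. Nine marks on the case, one a click; the first is long and thin, the sixth click's long and thick.
- butter_dish: Covered ceramic butter dish, 100 x 160 mm, 83 mm tall, origin at its underside. A bystander.
- grinder: Steel spice grinder, 52 mm across, 128 mm tall, origin at its underside. A bystander.
- cruet: Empty green glass cruet, 68 mm across, 122 mm tall, origin at its underside. A bystander.
- clip: Navy plastic clip, 70 x 22 x 15 mm, origin at its underside. A bystander.

How it is judged:
On the way, in this order (a step that is already met when the one before it is completed fails the run):
1. every tumbler hangs seated on a peg and every loose cup is nested over the one on the trivet (((z of tumbler_a_mid in the frame of peg_left between -0.048 and -0.022 m and x of tumbler_a_mid in the frame of peg_left between -0.03 and 0.022 m and y of tumbler_a_mid in the frame of peg_left between -0.022 and 0.022 m and angle between the z axis of tumbler_a_mid and the z axis of peg_left, either way round below 0.6 rad) or (z of tumbler_a_mid in the frame of peg_middle between -0.048 and -0.022 m and x of tumbler_a_mid in the frame of peg_middle between -0.03 and 0.022 m and y of tumbler_a_mid in the frame of peg_middle between -0.022 and 0.022 m and angle between the z axis of tumbler_a_mid and the z axis of peg_middle, either way round below 0.6 rad) or (z of tumbler_a_mid in the frame of peg_right between -0.048 and -0.022 m and x of tumbler_a_mid in the frame of peg_right between -0.03 and 0.022 m and y of tumbler_a_mid in the frame of peg_right between -0.022 and 0.022 m and angle between the z axis of tumbler_a_mid and the z axis of peg_right, either way round below 0.6 rad)) and angle between each of tumbler_a_mid, tumbler_b_mid, tumbler_c_mid's own z axis and vertical below 1.2 rad and ((z of tumbler_b_mid in the frame of peg_left between -0.048 and -0.022 m and x of tumbler_b_mid in the frame of peg_left between -0.03 and 0.022 m and y of tumbler_b_mid in the frame of peg_left between -0.022 and 0.022 m and angle between the z axis of tumbler_b_mid and the z axis of peg_left, either way round below 0.6 rad) or (z of tumbler_b_mid in the frame of peg_middle between -0.048 and -0.022 m and x of tumbler_b_mid in the frame of peg_middle between -0.03 and 0.022 m and y of tumbler_b_mid in the frame of peg_middle between -0.022 and 0.022 m and angle between the z axis of tumbler_b_mid and the z axis of peg_middle, either way round below 0.6 rad) or (z of tumbler_b_mid in the frame of peg_right between -0.048 and -0.022 m and x of tumbler_b_mid in the frame of peg_right between -0.03 and 0.022 m and y of tumbler_b_mid in the frame of peg_right between -0.022 and 0.022 m and angle between the z axis of tumbler_b_mid and the z axis of peg_right, either way round below 0.6 rad)) and ((z of tumbler_c_mid in the frame of peg_left between -0.048 and -0.022 m and x of tumbler_c_mid in the frame of peg_left between -0.03 and 0.022 m and y of tumbler_c_mid in the frame of peg_left between -0.022 and 0.022 m and angle between the z axis of tumbler_c_mid and the z axis of peg_left, either way round below 0.6 rad) or (z of tumbler_c_mid in the frame of peg_middle between -0.048 and -0.022 m and x of tumbler_c_mid in the frame of peg_middle between -0.03 and 0.022 m and y of tumbler_c_mid in the frame of peg_middle between -0.022 and 0.022 m and angle between the z axis of tumbler_c_mid and the z axis of peg_middle, either way round below 0.6 rad) or (z of tumbler_c_mid in the frame of peg_right between -0.048 and -0.022 m and x of tumbler_c_mid in the frame of peg_right between -0.03 and 0.022 m and y of tumbler_c_mid in the frame of peg_right between -0.022 and 0.022 m and angle between the z axis of tumbler_c_mid and the z axis of peg_right, either way round below 0.6 rad)) and angle between each of cup_a_mid, cup_b_mid, cup_base_mid's own z axis and vertical below 0.12 rad and ((horizontal distance between cup_a_mid and cup_base_mid below 0.007 m and z of cup_a_mid in the frame of cup_base_mid between 0.028 and 0.036 m) or (horizontal distance between cup_a_mid and cup_base_mid below 0.011 m and z of cup_a_mid in the frame of cup_base_mid between 0.06 and 0.068 m)) and ((horizontal distance between cup_b_mid and cup_base_mid below 0.007 m and z of cup_b_mid in the frame of cup_base_mid between 0.028 and 0.036 m) or (horizontal distance between cup_b_mid and cup_base_mid below 0.011 m and z of cup_b_mid in the frame of cup_base_mid between 0.06 and 0.068 m)) and horizontal distance between cup_base_mid and trivet_top below 0.045 m and z of cup_base_mid in the frame of trivet_top between 0.028 and 0.035 m), for 0.2 s.
2. then the timer dial stands at the sixth click (value of joint timer between 3.02159 and 3.26159 rad), for 0.2 s.
At the end, for the whole second after the job is handed in: Tumblers mouth-down on separate pegs: centre 22-48 mm below the tip along the peg, within 22 mm of it (30 below), axes within 0.6 rad. Cups upright, 32 and 64 mm (+-4) over the trivet cup, within 7 and 11 mm sideways; it within 45 mm of trivet centre. Dial 3.142+-0.12. At rest (all of step 1 and all of step 2 and linear speed of each of tumbler_a, tumbler_b, tumbler_c, cup_a, cup_b, cup_base below 0.02 m/s and velocity of joint timer below 0.05 rad/s); the robot touches nothing.
It fails at once if the butter dish is moved more than 30 mm (distance of butter_dish from where it was at the start of the episode above 0.03 m).
It fails at once if the grinder is moved more than 30 mm (distance of grinder from where it was at the start of the episode above 0.03 m).
It fails at once if the cruet is moved more than 30 mm (distance of cruet from where it was at the start of the episode above 0.03 m).
It fails at once if the clip is moved more than 30 mm (distance of clip from where it was at the start of the episode above 0.03 m).
Of tumbler_a, tumbler_b, tumbler_c only 2 to 3 are there at a start; the rules pass over those that are not, and their reading is None.
Of cup_a, cup_b only 1 to 2 are there at a start; the rules pass over those that are not, and their reading is None.
At some moment in a run one of tumbler_a, tumbler_b, tumbler_c may be knocked a few centimetres aside while the robot is not near it.
Once in a run the grip may slacken for a moment while it holds something.
It also fails if it takes over 210 s, if anything falls off the work surface, if the arm or the gripper's body presses on something with over 40 N, if the wrist force passes 120 N, or if a joint passes its speed limit or range.

## Working session

There is one attempt and no reset: what is moved stays moved. The work goes in short steps, Python scripts to look and compute and a tool call to move; the robot and the scene stay as the last step left them, time stands still between calls to the robot, and variables do not carry over. Pictures are saved under pics/ and viewed, and the job is handed in when it is done.

Besides the shell and the picture viewer there is one more tool, called after "Call:" as name([rows], argument=value, ...), one row to a line, values as JSON. arm_command: Moves the arm, as the interface text tells. Its arguments: {"type":"object","properties":{"commands":{"type":"array"},"gripper":{"type":"number"},"force":{"type":"number"}},"required":["commands"]}

```bash
mkdir -p pics; ls
python3 - <<'E'
from cell import *
import cv2
s=read_state()
for k,v in s.items(): print(k,v)
for n in ["side","top","wrist"]:
    im=capture(n); cv2.imwrite(f"pics/{n}0.png",im[:,:,::-1]); p=camera_params(n); print(n,p)
E
```

```text
pics
clock 0.0
joint_positions [ 1.31138476  0.33286813 -0.06472108  1.46095415  0.02161551  1.34989504
 -0.08851858]
qvel [ 0.00049288 -0.0002766   0.00045474  0.00200566  0.00024254 -0.00128703
  0.00153219]
effort [-1.17009829e-03 -6.25440717e+01  4.84227226e-02 -3.91612315e+01
  1.61205826e-02  9.73913498e-03  9.89691699e-06]
eef_pos [ 0.1465699  -0.60728647  0.30311213]
eef_rot [[ 2.34629382e-01 -4.07616558e-04  9.72084815e-01]
 [-9.72083854e-01  1.36897848e-03  2.34629724e-01]
 [-1.42640215e-03 -9.99998980e-01 -7.50349005e-05]]
wrist_force [ 0.10610743 -1.09511109  0.18017113]
wrist_torque [-0.05368467  0.02570681  0.03615114]
width 0.08531762512883295
side {'intrinsics': array([[412.66969722,   0.        , 275.54500741],
       [  0.        , 412.66969722, 216.36658218],
       [  0.        ,   0.        ,   1.        ]]), 'D': array([0.00489996, 0.        , 0.        , 0.        , 0.        ]), 'pose': array([[ 0.9987306 , -0.04367019,  0.02510181,  0.56270923],
       [-0.04412895, -0.51830813,  0.85405463, -0.96036433],
       [-0.02428626, -0.85407821, -0.51957731,  0.6754
[... 482 characters left out ...]
086, -0.98376336,  1.10436141],
       [ 0.        ,  0.        ,  0.        ,  1.        ]])}
wrist {'intrinsics': array([[346.02853764,   0.        , 274.03030058],
       [  0.        , 346.02853764, 204.58880943],
       [  0.        ,   0.        ,   1.        ]]), 'D': array([-0.08901773,  0.        ,  0.        ,  0.        ,  0.        ]), 'mount': array([[ 9.99998757e-01,  1.09094327e-03,  1.13819768e-03,
         7.02737600e-05],
       [-7.35423595e-04, -3.15805719e-01,  9.48823591e-01,
        -7.00908411e-02],
       [ 1.39456205e-03, -9.48823249e-01, -3.15804524e-01,
         8.13910201e-02],
       [ 0.00000000e+00,  0.00000000e+00,  0.00000000e+00,
         1.00000000e+00]])}
```

View pics/side0.png

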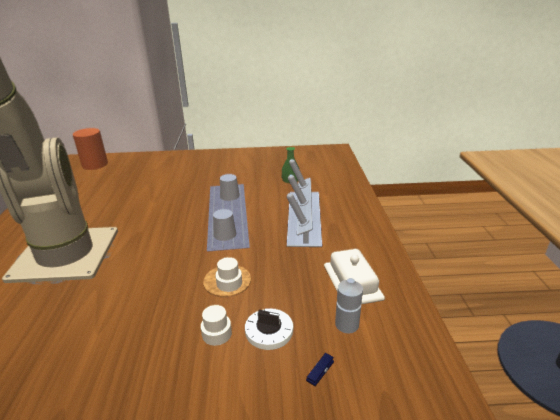

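View pics/top0.png

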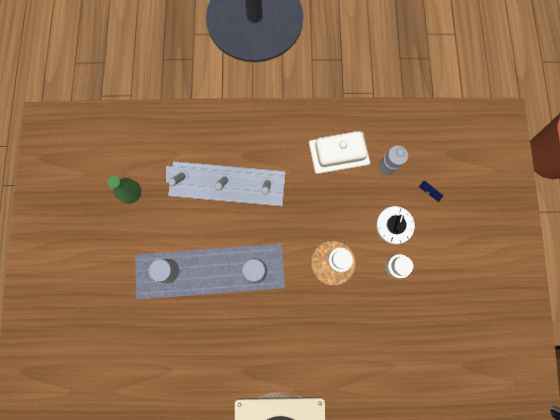

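View pics/wrist0.png

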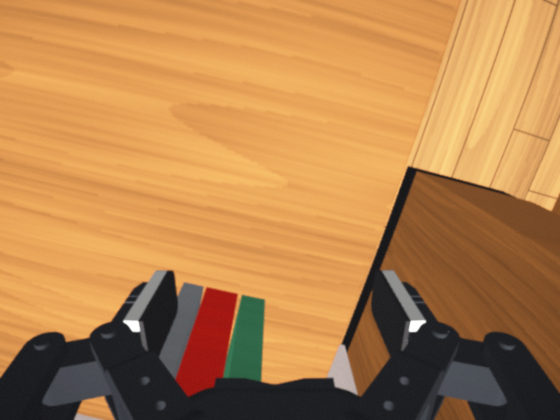

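```bash
cat > h.py <<'E'
from cell import *
import numpy as np, cv2
from scipy.spatial.transform import Rotation as R
np.set_printoptions(precision=4,suppress=True)
def ray(cam,px,s=None):
    p=camera_params(cam)
    u=cv2.undistortPoints(np.array([[px]],float),p['intrinsics'],p['D'])[0,0]
    if cam=='wrist':
        T=np.eye(4);T[:3,:3]=s['eef_rot'];T[:3,3]=s['eef_pos'];T=T@p['mount']
    else: T=p['pose']
    return T[:3,3],T[:3,:3]@np.array([u[0],u[1],1.])
def onz(cam,px,z,s=None):
    o,d=ray(cam,px,s); return o+d*(z-o[2])/d[2]
def tri(rs):
    A=np.zeros((3,3));b=np.zeros(3)
    for o,d in rs:
        d=d/np.linalg.norm(d);P=np.eye(3)-np.outer(d,d);A+=P;b+=P@o
    x=np.linalg.solve(A,b)
    return x,[np.linalg.norm((np.eye(3)-np.outer(d,d)/(d@d))@(x-o)) for o,d in rs]
def proj(cam,X,s=None):
    p=camera_params(cam)
    if cam=='wrist':
        T=np.eye(4);T[:3,:3]=s['eef_rot'];T[:3,3]=s['eef_pos'];T=T@p['mount']
    else: T=p['pose']
    T=np.linalg.inv(T); r=cv2.Rodrigues(T[:3,:3])[0]
    return cv2.projectPoints(np.array([X],float),r,T[:3,3],p['intrinsics'],p['D'])[0][0,0]
def rows_to(pos,rot,s=None):
    "shift/turn in tool frame to reach target"
    s=s or read_state(); Rm=s['eef_rot']
    return Rm.T@(np.array(pos)-s['eef_pos']), R.from_matrix(Rm.T@np.array(rot)).as_rotvec()
E
python3 - <<'E'
from h import *
for c in ["top","side"]:
    capture(c)
    for l in ["tumbler_a_mid","cup_a_mid","cup_base_mid","trivet_top","peg_left","peg_middle","peg_right","timer_grip"]:
        print(c,l,[(round(m['confidence'],2),np.round(m['xy'],1)) for m in mark_of(c,l)])
print(read_state()['clock'])
E
```

```text
top tumbler_a_mid [(0.57, array([253.3, 272.3]))]
top cup_a_mid [(0.58, array([339.6, 152.7]))]
top cup_base_mid [(0.71, array([341.9, 260.1]))]
top trivet_top [(0.76, array([334.8, 260.5]))]
top peg_left [(0.66, array([175.1, 184.9]))]
top peg_middle [(0.66, array([431. , 188.9]))]
top peg_right [(0.62, array([265.4, 189.6]))]
top timer_grip [(0.89, array([400. , 221.4]))]
side tumbler_a_mid [(0.93, array([225.5, 226.9]))]
side cup_a_mid []
side cup_base_mid [(0.8, array([230.2, 276.2])), (0.21, array([214.1, 322.3]))]
side trivet_top [(0.67, array([226. , 283.8])), (0.45, array([229.1, 272.1])), (0.25, array([286.2, 191. ]))]
side peg_left [(0.57, array([293.4, 159. ]))]
side peg_middle [(0.48, array([290. , 173.2]))]
side peg_right [(0.61, array([291.2, 177. ])), (0.59, array([285.1, 191.8]))]
side timer_grip [(0.83, array([271.4, 315.7]))]
1.05
```

Run:
```python
import cv2
t=cv2.imread('pics/top0.png');s=cv2.imread('pics/side0.png')
cv2.imwrite('pics/t_l.png',cv2.resize(t[150:310,130:300],None,fx=4,fy=3.6,interpolation=cv2.INTER_CUBIC))
cv2.imwrite('pics/t_l.png',cv2.resize(t[150:300,130:300],None,fx=4,fy=4,interpolation=cv2.INTER_CUBIC))
cv2.imwrite('pics/t_r.png',cv2.resize(t[140:290,300:450],None,fx=4,fy=4,interpolation=cv2.INTER_CUBIC))
cv2.imwrite('pics/s_u.png',cv2.resize(s[140:260,200:350],None,fx=5,fy=5,interpolation=cv2.INTER_CUBIC))
cv2.imwrite('pics/s_d.png',cv2.resize(s[240:390,190:390],None,fx=4,fy=4,interpolation=cv2.INTER_CUBIC))
```

```text
(no output)
```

View pics/t_l.png

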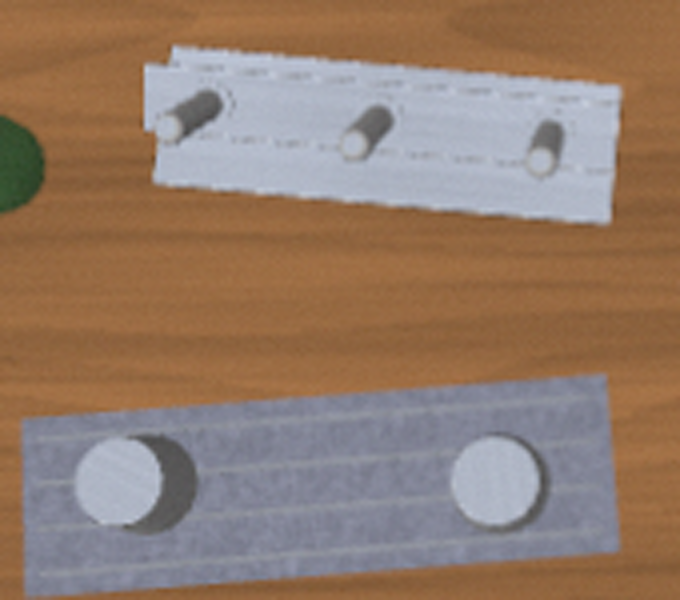

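View pics/t_r.png

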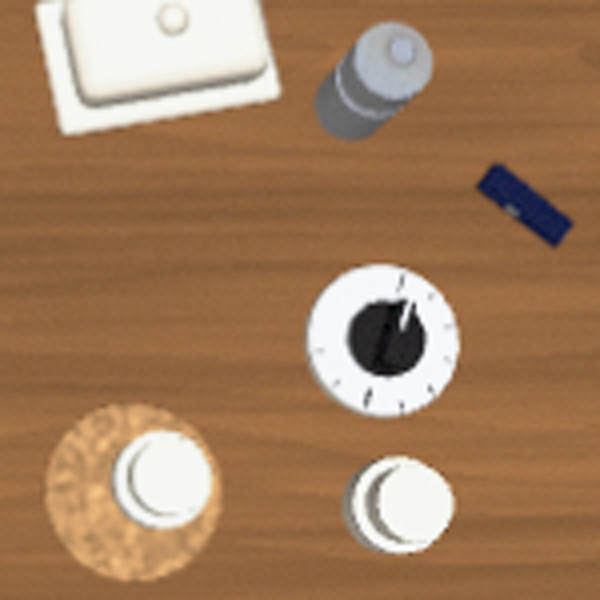

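View pics/s_u.png

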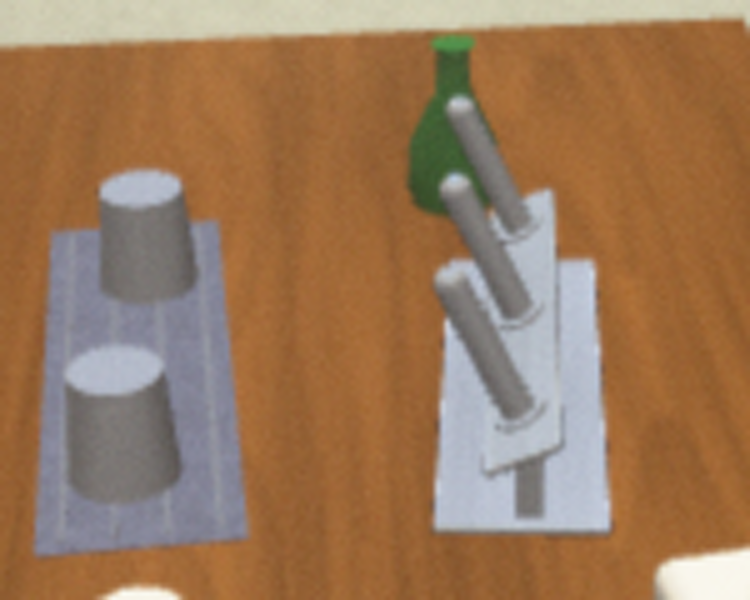

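View pics/s_d.png

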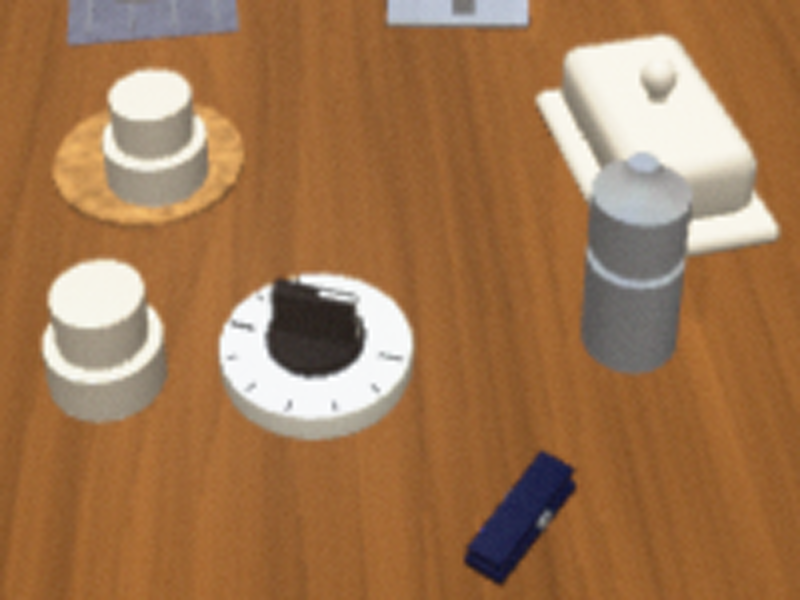

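Run:
```python
from h import *
def c(u,f,o): return [(u[0]+.5)/f-.5+o[0],(u[1]+.5)/f-.5+o[1]]
TL=lambda *u:c(u,4,(130,150)); TR=lambda *u:c(u,4,(300,140)); SU=lambda *u:c(u,5,(200,140)); SD=lambda *u:c(u,4,(190,240))
for n,a,b,z in [("tumL",TL(119,480),SU(141,188),.074),("tumR",TL(496,481),SU(114,371),.074),
 ("pegL",TL(171,127),SU(461,107),.136),("pegM",TL(356,143),SU(457,187),.136),("pegR",TL(542,159),SU(453,280),.136),
 ("base",TR(171,480),SD(150,97),.068),("loose",TR(414,507),SD(98,293),.062),("timer",TR(383,340),SD(316,345),.018),("trivet",TR(133,492),SD(149,161),.006)]:
    x,e=tri([ray('top',a),ray('side',b)]); print(n,x,np.array(e)*1e3,"onz",onz('top',a,z),onz('side',b,z))
```

```text
tumL [0.4434 0.3003 0.0708] [0.4616 0.4616] onz [0.4438 0.2995 0.074 ] [0.4436 0.2936 0.074 ]
tumR [0.4406 0.0611 0.0704] [0.0674 0.0674] onz [0.4405 0.061  0.074 ] [0.4412 0.0551 0.074 ]
pegL [0.6559 0.257  0.1395] [0.4089 0.4089] onz [0.6573 0.258  0.136 ] [0.6561 0.2647 0.136 ]
pegM [0.6447 0.1431 0.1384] [0.4264 0.4264] onz [0.6457 0.1435 0.136 ] [0.6446 0.1479 0.136 ]
pegR [0.6336 0.029  0.1379] [0.2478 0.2478] onz [0.6343 0.029  0.136 ] [0.6336 0.0323 0.136 ]
base [ 0.465  -0.1663  0.0645] [1.2973 1.2973] onz [ 0.4635 -0.1659  0.068 ] [ 0.4668 -0.1706  0.068 ]
loose [ 0.4458 -0.3244  0.0598] [1.8555 1.8555] onz [ 0.4439 -0.3241  0.062 ] [ 0.4481 -0.3264  0.062 ]
timer [ 0.5597 -0.325   0.0149] [0.1569 0.1569] onz [ 0.5591 -0.3241  0.018 ] [ 0.5599 -0.3279  0.018 ]
trivet [ 0.4594 -0.1507  0.0023] [0.1179 0.1179] onz [ 0.4591 -0.1502  0.006 ] [ 0.46   -0.1552  0.006 ]
```

```bash
cat >> h.py <<'E'
def down(th):
    c,s=np.cos(th),np.sin(th); return np.array([[c,0,-s],[s,0,c],[0,-1,0]])
def go(pos,rot):
    s=read_state(); a,b=rows_to(pos,rot,s)
    print("clk",round(s['clock'],2),"pos",s['eef_pos'],"w",round(s['width'],4),"F",s['wrist_force']," shift",np.round(a,4),"turn",np.round(b,4))
E
python3 -c "
from h import *
go([.444,-.324,.22],down(np.radians(-36)))"
```

```text
clk 1.05 pos [ 0.1466 -0.6076  0.304 ] w 0.0856 F [ 0.2063  0.4863 -0.031 ]  shift [-0.2059  0.0839  0.3556] turn [ 0.     -0.7057  0.0002]
```

Call:
arm_command([
  [[-0.03,0.01,0.05,0,-0.1,0],[-0.05,0.02,0.085,0,-0.2,0],[-0.07,0.025,0.12,0,-0.3,0],[-0.09,0.035,0.16,0,-0.4,0],[-0.12,0.045,0.2,0,-0.5,0],[-0.14,0.055,0.24,0,-0.6,0],[-0.165,0.065,0.28,0,-0.65,0],[-0.185,0.075,0.32,0,-0.7,0],[-0.206,0.084,0.356,0,-0.706,0],[-0.206,0.084,0.356,0,-0.706,0]],
], gripper=-1, force=40)

```text
clock: 1.88
eef_pos: [0.4431, -0.3246, 0.2206]
eef_rot: [[0.809, 0.001, 0.587], [-0.587, -0.001, 0.809], [0.001, -1.0, -0.0]]
wrist_force: [1.5, -0.7, 0.2]
width: 0.0852
```

```bash
cat > look.py <<'E'
from h import *
import sys
s=read_state(); im=capture('wrist'); cv2.imwrite(f"pics/{sys.argv[1]}.png",im[:,:,::-1])
print(s['clock'],s['eef_pos'],s['width'],s['wrist_force'],s['joint_positions'])
E
python3 look.py w1
```

```text
1.8833 [ 0.4431 -0.3246  0.2206] 0.08519042151144438 [ 1.4663 -0.7485  0.1759] [ 0.8999  0.2575 -0.4029  1.7525  0.1098  1.1528 -0.1633]
```

View pics/w1.png

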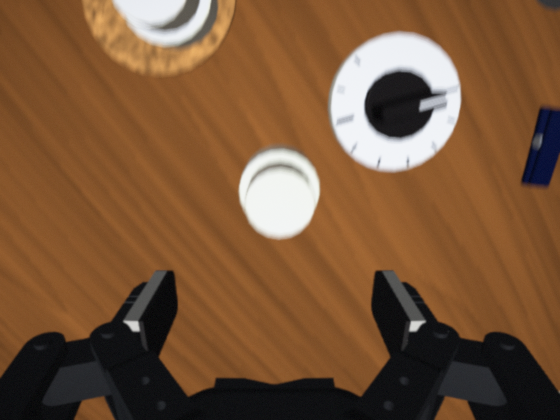

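Run:
```python
from h import *
s=read_state()
p=onz('wrist',[280,201.5],.062,s);print(p)
p2=onz('wrist',[151,-8],.068,s);print(p2)
print(onz('wrist',[397,104],.026,s))
# where would (0.444,-0.324) project
print(proj('wrist',[.4439,-.3241,.062],s))
go([p[0],p[1],.108],down(np.radians(-36)))
```

```text
[ 0.4574 -0.3124  0.062 ]
[ 0.471  -0.1619  0.068 ]
[ 0.5663 -0.3102  0.026 ]
[273.8625 224.9008]
clk 1.93 pos [ 0.4488 -0.3168  0.2191] w 0.0852 F [ 4.0932  8.4137 -0.5106]  shift [0.0045 0.1111 0.008 ] turn [-0.0046  0.0096 -0.0004]
```

```bash
python3 look.py w2; python3 look.py w3
```

```text
1.9333 [ 0.4488 -0.3168  0.2191] 0.08520788824616622 [ 4.0932  8.4137 -0.5106] [ 0.8923  0.261  -0.4122  1.7527  0.1085  1.1509 -0.1704]
1.9833 [ 0.4465 -0.3194  0.2196] 0.08565193379140937 [ 0.0643  0.0844 -0.2747] [ 0.8953  0.2598 -0.4089  1.7526  0.1081  1.1526 -0.1634]
```

View pics/w3.png

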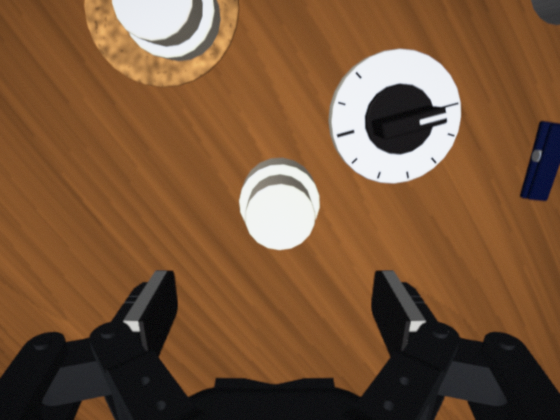

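Run:
```python
from h import *
s=read_state(); print(s['clock'])
T=dict(s); T['eef_pos']=np.array([.4465,-.3194,.2196])
p=onz('wrist',[280,212],.062,T);print(p)
print(onz('wrist',[153,5],.068,T), "timer",onz('wrist',[396,116],.018,T))
go([p[0],p[1],.108],down(np.radians(-36)))
```

```text
2.0333
[ 0.4502 -0.3219  0.062 ]
[ 0.4651 -0.1712  0.068 ] timer [ 0.5605 -0.323   0.018 ]
clk 2.03 pos [ 0.4443 -0.3227  0.2201] w 0.0853 F [-1.7699 -1.2372  0.1938]  shift [0.0044 0.1121 0.004 ] turn [-0.0014  0.0067 -0.0008]
```

Run:
```python
from h import *
for i in range(3):
    s=read_state(); im=capture('wrist')
cv2.imwrite("pics/w4.png",im[:,:,::-1])
g=cv2.cvtColor(im,cv2.COLOR_RGB2HSV)
m=((g[...,1]<40)&(g[...,2]>225)).astype(np.uint8)
n,l,st,ce=cv2.connectedComponentsWithStats(m)
for i in range(1,n):
    if st[i,4]>800: print(st[i],ce[i])
print(s['eef_pos'],s['qvel'],s['eef_rot'])
```

```text
[ 114    0   70   25 1234] [148.6904   9.4822]
[127   0  83  44 908] [175.5055  27.2952]
[ 331   35  129  134 8881] [393.1991 100.1531]
[ 239  152   80   85 4565] [278.7599 196.1709]
[ 0.4418 -0.3263  0.2206] [ 0.0242 -0.0066  0.0188 -0.0005  0.0004  0.0021  0.0022] [[ 0.8093 -0.0003  0.5874]
 [-0.5874 -0.0003  0.8093]
 [-0.0001 -1.     -0.0005]]
```

View pics/w4.png

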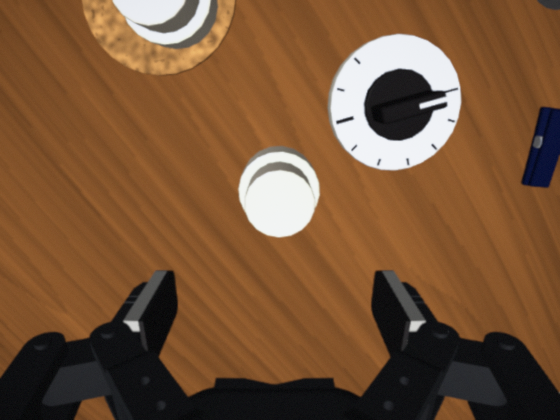

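Run:
```python
from h import *
s=read_state()
print(s['eef_pos'],s['qvel'])
T=dict(s); T['eef_pos']=np.array([.4418,-.3263,.2206])
for px,z in ([280,203],.062),([153,-8],.068),([396,102],.018),([245,203],.062),([315,203],.062): print(onz('wrist',px,z,T), )
```

```text
[ 0.4413 -0.3271  0.2208] [ 0.0132 -0.0039  0.0074  0.0013 -0.0014  0.0001 -0.0018]
[ 0.4491 -0.324   0.062 ]
[ 0.4661 -0.1728  0.068 ]
[ 0.5614 -0.3223  0.018 ]
[ 0.4294 -0.3097  0.062 ]
[ 0.4688 -0.3384  0.062 ]
```

```bash
python3 -c "
from h import *
go([.447,-.3245,.108],down(np.radians(-36)))"
```

```text
clk 2.18 pos [ 0.4413 -0.3271  0.2208] w 0.0855 F [-0.1441  0.7737  0.1472]  shift [0.0031 0.1128 0.0055] turn [ 0.0007 -0.0011  0.0002]
```

Call:
arm_command([
  [[0.001,0.015,0.002,0,0,0],[0.002,0.03,0.003,0,0,0],[0.003,0.048,0.0055,0,0,0],[0.003,0.066,0.0055,0,0,0],[0.003,0.084,0.0055,0,0,0],[0.003,0.098,0.0055,0,0,0],[0.003,0.107,0.0055,0,0,0],[0.003,0.113,0.0055,0,0,0],[0.003,0.113,0.0055,0,0,0],[0.003,0.113,0.0055,0,0,0]],
])

```text
clock: 3.02
eef_pos: [0.4469, -0.325, 0.1083]
eef_rot: [[0.808, 0.0, 0.589], [-0.589, -0.001, 0.808], [0.001, -1.0, -0.001]]
wrist_force: [-0.3, 0.3, -0.4]
width: 0.0852
```

```bash
python3 look.py w5
```

```text
3.0167 [ 0.4469 -0.325   0.1083] 0.08523279058517076 [-0.2798  0.2934 -0.4082] [ 0.87    0.3985 -0.3818  1.838   0.1813  0.9383 -0.2224]
```

View pics/w5.png

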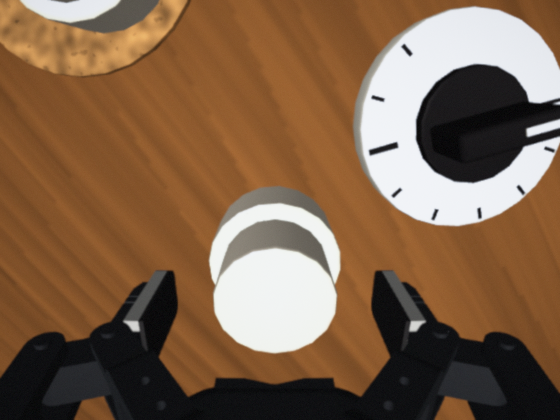

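Run:
```python
from h import *
s=read_state(); s['eef_pos']=np.array([.4469,-.325,.1083])
p=onz('wrist',[275,300],.062,s); print(p, s['eef_rot'].T@(p-s['eef_pos']))
```

```text
[ 0.4492 -0.3231  0.062 ] [0.0006 0.0463 0.003 ]
```

Call:
arm_command([
  [[0,0,0,0,0,0],[0,0,0,0,0,0],[0,0,0,0,0,0],[0,0,0,0,0,0],[0,0,0,0,0,0],[0,0,0,0,0,0],[0,0,0,0,0,0],[0,0,0,0,0,0],[0,0,0,0,0,0],[0,0,0,0,0,0]],
], gripper=1, force=40)

```text
clock: 3.9
eef_pos: [0.4474, -0.3252, 0.1095]
eef_rot: [[0.808, 0.001, 0.589], [-0.589, -0.002, 0.808], [0.002, -1.0, -0.001]]
wrist_force: [-1.8, 1.2, 6.1]
width: 0.049
```

```bash
python3 look.py w6
```

```text
3.9 [ 0.4474 -0.3252  0.1095] 0.04895603082877792 [-1.7709  1.1586  6.14  ] [ 0.8698  0.397  -0.382   1.837   0.1811  0.9392 -0.2224]
```

View pics/w6.png

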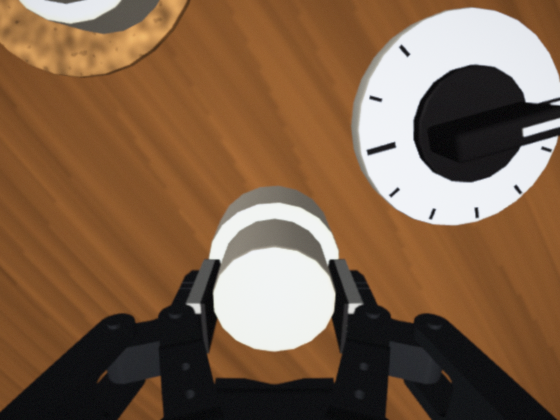

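```bash
python3 -c "
from h import *
go([.4295,-.215,.22],down(np.radians(-36)))"
```

```text
clk 3.95 pos [ 0.4474 -0.3252  0.1095] w 0.0485 F [-1.9007  0.7625  6.115 ]  shift [-0.0791 -0.1108  0.0783] turn [ 0.001  -0.0016  0.0023]
```

Call:
arm_command([
  [[0,-0.02,0,0,0,0],[0,-0.045,0,0,0,0],[0,-0.075,0,0,0,0],[-0.01,-0.1,0.01,0,0,0],[-0.03,-0.111,0.03,0,0,0],[-0.05,-0.111,0.05,0,0,0],[-0.065,-0.111,0.065,0,0,0],[-0.075,-0.111,0.075,0,0,0],[-0.079,-0.111,0.078,0,0,0],[-0.079,-0.111,0.078,0,0,0]],
])

```text
clock: 4.78
eef_pos: [0.4293, -0.2149, 0.2203]
eef_rot: [[0.809, 0.001, 0.588], [-0.588, -0.003, 0.809], [0.002, -1.0, -0.001]]
wrist_force: [-0.4, 0.1, -2.3]
width: 0.0487
```

Call:
arm_command([
  [[0,0,0,0,0,0],[0,0,0,0,0,0],[0,0,0,0,0,0],[0,0,0,0,0,0],[0,0,0,0,0,0],[0,0,0,0,0,0],[0,0,0,0,0,0],[0,0,0,0,0,0],[0,0,0,0,0,0],[0,0,0,0,0,0]],
])

```text
clock: 5.62
eef_pos: [0.4293, -0.2149, 0.2203]
eef_rot: [[0.809, 0.001, 0.588], [-0.588, -0.003, 0.809], [0.002, -1.0, -0.001]]
wrist_force: [1.1, 0.3, -0.8]
width: 0.049
```

```bash
python3 look.py w7; python3 -c "
from h import *
cv2.imwrite('pics/s7.png',cv2.resize(capture('side')[190:340,170:320,::-1],None,fx=4,fy=4,interpolation=cv2.INTER_CUBIC))"
```

```text
5.6167 [ 0.4293 -0.2149  0.2203] 0.049011120982228464 [ 1.0938  0.3095 -0.7605] [ 0.8253  0.1123 -0.4804  1.9191  0.0597  1.1216 -0.3071]
```

View pics/w7.png

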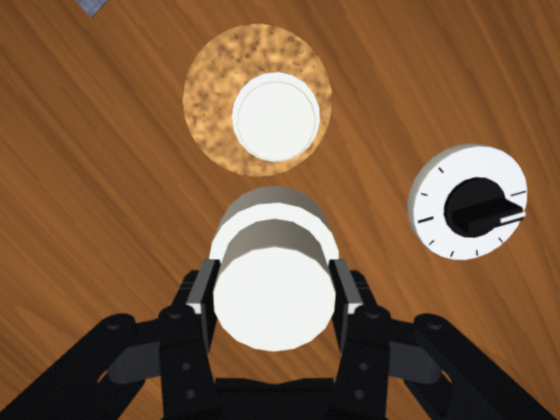

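View pics/s7.png

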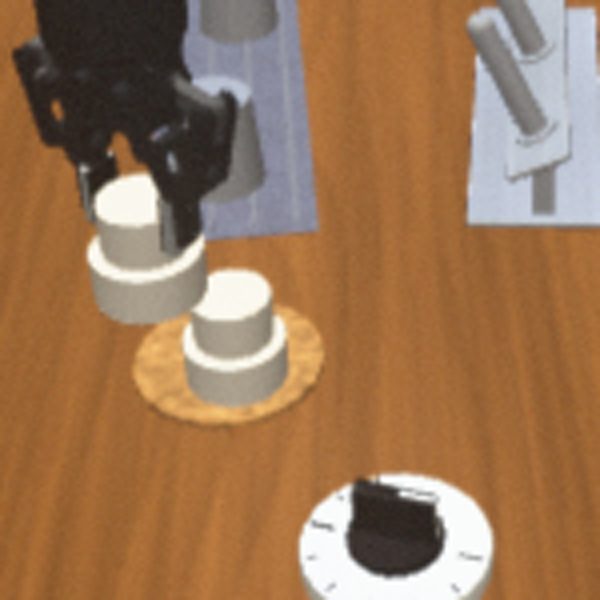

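Run:
```python
from h import *
s=read_state(); print(s['eef_pos'])
b=onz('wrist',[277,121],.068,s); h=onz('wrist',[274.5,297],s['eef_pos'][2]-.0475,s)
print(b,h,s['eef_rot'].T@(h-s['eef_pos']), [onz('wrist',[x,121],.068,s) for x in (238,316)])
t=h-s['eef_pos']
go([b[0]-t[0],b[1]-t[1],.16],down(np.radians(-36)))
g=[231,295]; print(onz('side',[(231.5)/4-.5+170,295.5/4-.5+190],.068))
```

```text
[ 0.4293 -0.2149  0.2203]
[ 0.4681 -0.1658  0.068 ] [ 0.4318 -0.2124  0.1728] [0.0005 0.0475 0.0035] [array([ 0.4482, -0.1514,  0.068 ]), array([ 0.4881, -0.1802,  0.068 ])]
clk 5.72 pos [ 0.4293 -0.2149  0.2203] w 0.0486 F [ 0.4348  0.0675 -1.868 ]  shift [0.0018 0.0602 0.0591] turn [ 0.0014 -0.0004  0.0025]
[ 0.4673 -0.1687  0.068 ]
```

```bash
python3 -c "
from h import *
go([.4667,-.1677,.185],down(np.radians(-36)))"
```

```text
clk 5.72 pos [ 0.4293 -0.2149  0.2203] w 0.0486 F [ 0.4348  0.0675 -1.868 ]  shift [0.0024 0.0352 0.0602] turn [ 0.0014 -0.0004  0.0025]
```

Call:
arm_command([
  [[0,0.002,0.006,0,0,0],[0,0.004,0.016,0,0,0],[0.001,0.008,0.026,0,0,0],[0.0015,0.014,0.038,0,0,0],[0.002,0.02,0.048,0,0,0],[0.0024,0.028,0.056,0.001,0,0.002],[0.0024,0.033,0.0602,0.0014,0,0.0025],[0.0024,0.0352,0.0602,0.0014,0,0.0025],[0.0024,0.0352,0.0602,0.0014,0,0.0025],[0.0024,0.0352,0.0602,0.0014,0,0.0025]],
])

```text
clock: 6.55
eef_pos: [0.4665, -0.1681, 0.185]
eef_rot: [[0.808, -0.0, 0.589], [-0.589, -0.0, 0.808], [-0.0, -1.0, -0.0]]
wrist_force: [0.1, -0.8, -0.8]
width: 0.049
```

```bash
python3 -c "
from h import *
go([.4667,-.1677,.148],down(np.radians(-36)))
cv2.imwrite('pics/s8.png',cv2.resize(capture('side')[190:310,170:290,::-1],None,fx=5,fy=5,interpolation=cv2.INTER_CUBIC))"
```

```text
clk 6.55 pos [ 0.4665 -0.1681  0.185 ] w 0.049 F [ 0.0831 -0.773  -0.7937]  shift [-0.      0.037   0.0005] turn [ 0.0002 -0.001  -0.0002]
```

View pics/s8.png

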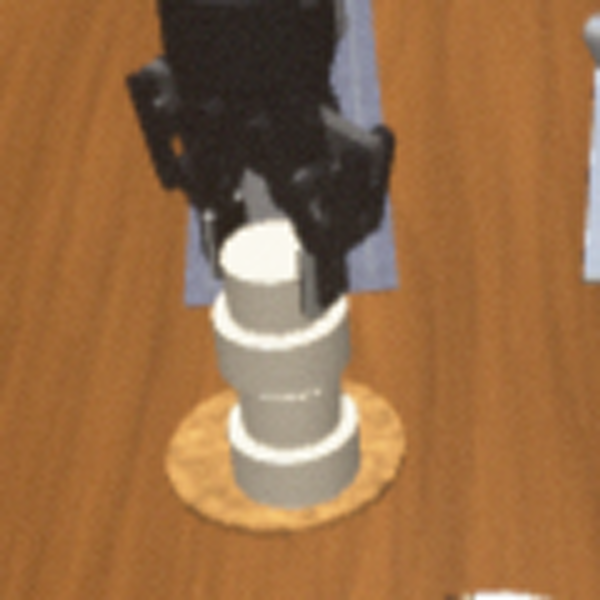

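Run:
```python
from h import *
f=lambda X:(proj('side',X)-np.array([170,190])+.5)*5-.5
xy=(.4665,-.1681)
print(f([*xy,.036]),f([*xy,.068]), f([*xy,.036+.0695-0.0]),f([*xy,.185-.0475]), "dx1mm",f([xy[0]+.001,xy[1],.068])-f([*xy,.068]))
```

```text
[292.8696 420.3515] [287.2778 368.1785] [280.4793 304.7683] [274.4566 248.6133] dx1mm [ 2.0885 -0.0973]
```

Call:
arm_command([
  [[0.0004,0.003,0.0006,0,0,0],[0.0004,0.007,0.0008,0,0,0],[0.0004,0.011,0.0008,0,0,0],[0.0004,0.015,0.0008,0,0,0],[0.0004,0.019,0.0008,0,0,0],[0.0004,0.023,0.0008,0,0,0],[0.0004,0.026,0.0008,0,0,0],[0.0004,0.028,0.0008,0,0,0],[0.0004,0.03,0.0008,0,0,0],[0.0004,0.03,0.0008,0,0,0]],
])

```text
clock: 7.43
eef_pos: [0.4672, -0.1678, 0.1548]
eef_rot: [[0.808, -0.0, 0.589], [-0.589, -0.0, 0.808], [-0.0, -1.0, -0.0]]
wrist_force: [0.2, 0.6, -1.4]
width: 0.0488
```

```bash
python3 -c "
from h import *
go([.4667,-.1677,.148],down(np.radians(-36)))
cv2.imwrite('pics/s9.png',cv2.resize(capture('side')[190:310,170:290,::-1],None,fx=5,fy=5,interpolation=cv2.INTER_CUBIC))"
```

```text
clk 7.43 pos [ 0.4672 -0.1678  0.1548] w 0.0488 F [ 0.2085  0.5824 -1.3646]  shift [-0.0004  0.0068 -0.0002] turn [ 0.0003 -0.0012 -0.0003]
```

View pics/s9.png

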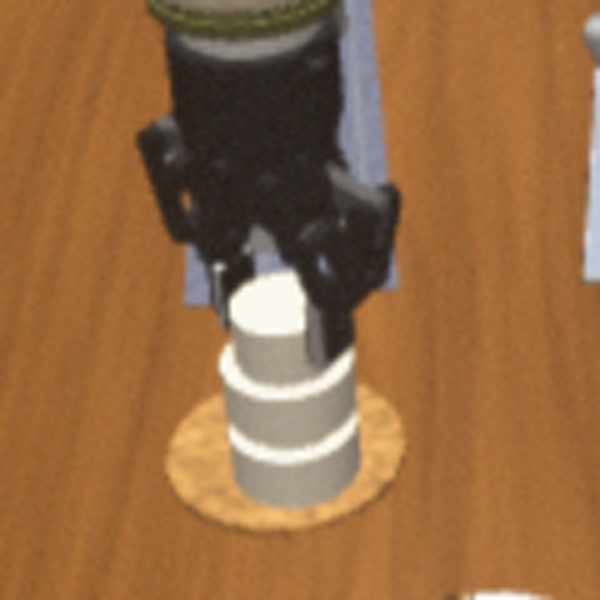

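Nesting with no contact force. Continue down the last bit.

Call:
arm_command([
  [[0,0.001,0,0,0,0],[0,0.002,0,0,0,0],[0,0.003,0,0,0,0],[0,0.004,0,0,0,0],[0,0.005,0,0,0,0],[0,0.006,0,0,0,0],[0,0.007,0,0,0,0],[0,0.007,0,0,0,0],[0,0.007,0,0,0,0],[0,0.007,0,0,0,0]],
])

```text
clock: 8.32
eef_pos: [0.4673, -0.1678, 0.1481]
eef_rot: [[0.808, -0.0, 0.589], [-0.589, -0.0, 0.808], [0.0, -1.0, -0.0]]
wrist_force: [0.2, -0.1, -1.4]
width: 0.0489
```

Call:
arm_command([
  [[0,0.0005,0,0,0,0],[0,0.001,0,0,0,0],[0,0.0015,0,0,0,0],[0,0.002,0,0,0,0],[0,0.002,0,0,0,0],[0,0.002,0,0,0,0],[0,0.002,0,0,0,0],[0,0.002,0,0,0,0],[0,0.002,0,0,0,0],[0,0.002,0,0,0,0]],
])

```text
clock: 9.15
eef_pos: [0.4676, -0.1678, 0.1474]
eef_rot: [[0.808, 0.0, 0.589], [-0.589, -0.001, 0.808], [0.001, -1.0, -0.001]]
wrist_force: [-6.1, 2.6, 15.8]
width: 0.0487
```

```bash
python3 -c "
from h import *
go([.4667,-.1677,.148],down(np.radians(-36)))
cv2.imwrite('pics/s10.png',cv2.resize(capture('side')[190:310,170:290,::-1],None,fx=5,fy=5,interpolation=cv2.INTER_CUBIC))"
```

```text
clk 9.15 pos [ 0.4676 -0.1678  0.1474] w 0.0487 F [-6.0626  2.6289 15.7525]  shift [-0.0008 -0.0006 -0.0005] turn [ 0.0006 -0.0012  0.0007]
```

View pics/s10.png

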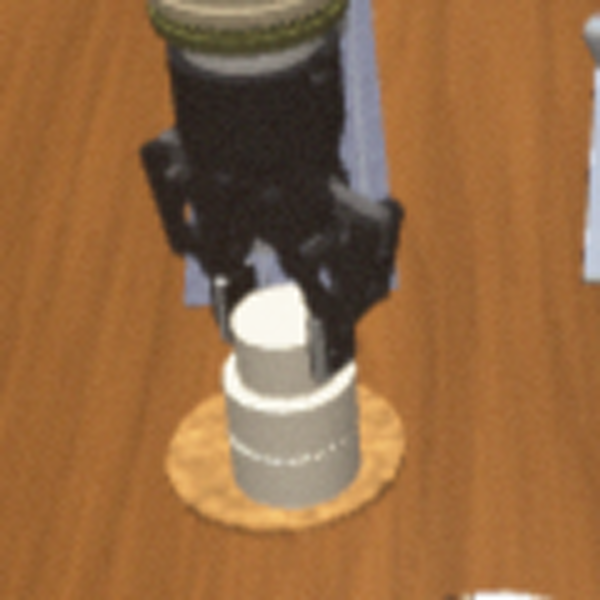

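Call:
arm_command([
  [[0,0,0,0,0,0],[0,0,0,0,0,0],[0,0,0,0,0,0],[0,0,0,0,0,0],[0,0,0,0,0,0],[0,0,0,0,0,0],[0,0,0,0,0,0],[0,-0.01,0,0,0,0],[0,-0.03,0,0,0,0],[0,-0.05,0,0,0,0]],
], gripper=-1)

```text
clock: 10.03
eef_pos: [0.4673, -0.1675, 0.1982]
eef_rot: [[0.809, -0.001, 0.588], [-0.588, -0.0, 0.809], [-0.001, -1.0, -0.001]]
wrist_force: [1.7, -0.5, 0.8]
width: 0.0851
```

```bash
python3 -c "
from h import *
for i in range(4): s=read_state(); capture('top')
t=capture('top');cv2.imwrite('pics/t11.png',t[:,:,::-1]);
cv2.imwrite('pics/s11.png',capture('side')[:,:,::-1])
go([.4667,-.1677,.25],down(np.radians(-36)))
"
```

```text
clk 10.33 pos [ 0.4672 -0.1677  0.197 ] w 0.0855 F [ 0.1946 -0.1916  0.3397]  shift [-0.0004 -0.053  -0.0003] turn [ 0.0009 -0.0012 -0.    ]
```

View pics/s11.png

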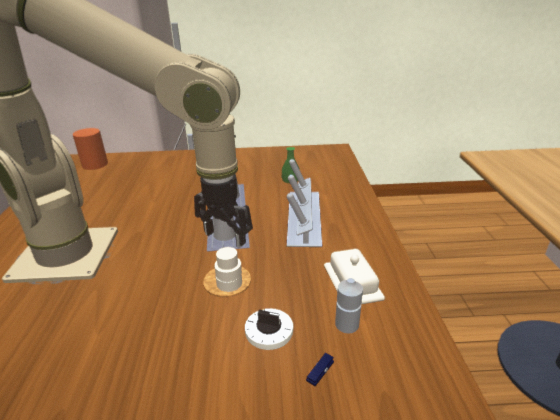

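View pics/t11.png

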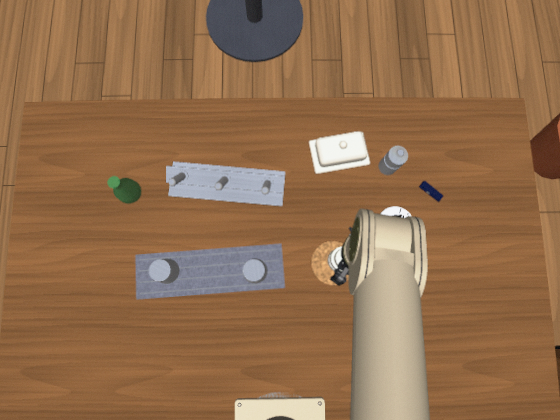

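```bash
python3 -c "
from h import *
go([.442,.06,.23],down(np.radians(-5.6)))"
```

```text
clk 10.33 pos [ 0.4672 -0.1677  0.197 ] w 0.0855 F [ 0.1946 -0.1916  0.3397]  shift [-0.1545 -0.0331  0.1692] turn [ 0.0008 -0.5318 -0.0002]
```

Call:
arm_command([
  [[0,-0.02,0,0,0,0],[-0.015,-0.033,0.015,0,-0.06,0],[-0.035,-0.033,0.035,0,-0.15,0],[-0.06,-0.033,0.065,0,-0.25,0],[-0.085,-0.033,0.095,0,-0.35,0],[-0.11,-0.033,0.12,0,-0.45,0],[-0.132,-0.033,0.145,0,-0.5,0],[-0.147,-0.033,0.161,0,-0.525,0],[-0.1545,-0.033,0.169,0,-0.532,0],[-0.1545,-0.033,0.169,0,-0.532,0]],
])

```text
clock: 11.17
eef_pos: [0.4413, 0.062, 0.2296]
eef_rot: [[0.996, -0.001, 0.094], [-0.094, -0.0, 0.996], [-0.001, -1.0, -0.0]]
wrist_force: [0.5, -0.4, 0.5]
width: 0.0854
```

```bash
python3 -c "
from h import *
for i in range(6): capture('top')
"; python3 look.py w12
```

```text
11.4667 [0.4421 0.0585 0.2297] 0.08517739406454916 [-0.4568 -0.5371  0.3505] [ 0.5322  0.0436 -0.7698  1.9723  0.0339  1.1392 -0.3515]
```

View pics/w12.png

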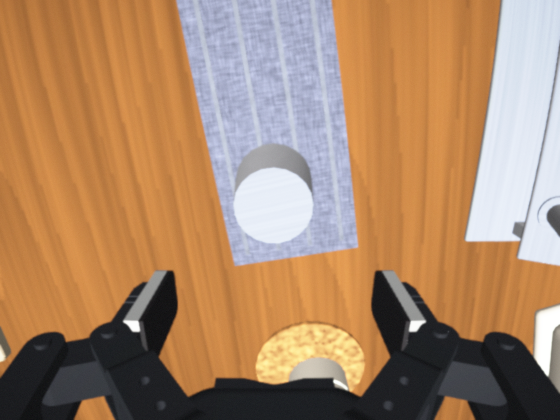

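Run:
```python
from h import *
s=read_state(); T=dict(s);T['eef_pos']=np.array([.4421,.0585,.2297])
p=onz('wrist',[273.5,205],.074,T);print(p,s['eef_rot'].T@(p-s['eef_pos']))
go([p[0],p[1]-.002,.104],down(np.radians(-5.6)))
```

```text
[0.4425 0.0639 0.074 ] [0.0001 0.1558 0.0053]
clk 11.52 pos [0.442  0.0588 0.2298] w 0.0854 F [ 0.2349  0.3253 -0.0704]  shift [0.0002 0.1258 0.0033] turn [ 0.0008 -0.0019 -0.0007]
```

Call:
arm_command([
  [[0,0.02,0.002,0,0,0],[0,0.04,0.003,0,0,0],[0,0.06,0.003,0,0,0],[0,0.08,0.003,0,0,0],[0,0.097,0.003,0,0,0],[0,0.11,0.003,0,0,0],[0,0.119,0.003,0,0,0],[0,0.124,0.003,0,0,0],[0,0.126,0.003,0,0,0],[0,0.126,0.003,0,0,0]],
])

```text
clock: 12.35
eef_pos: [0.4424, 0.0615, 0.1038]
eef_rot: [[0.995, -0.001, 0.1], [-0.1, -0.001, 0.995], [-0.001, -1.0, -0.001]]
wrist_force: [-0.0, 0.6, 0.4]
width: 0.0848
```

Call:
arm_command([
  [[0,0,0,0,0,0],[0,0,0,0,0,0],[0,0,0,0,0,0],[0,0,0,0,0,0],[0,0,0,0,0,0],[0,0,0,0,0,0],[0,0,0,0,0,0],[0,0,0,0,0,0],[0,0,0,0,0,0],[0,0,0,0,0,0]],
], gripper=1, force=50)

```text
clock: 13.18
eef_pos: [0.4429, 0.0616, 0.1051]
eef_rot: [[0.995, 0.0, 0.1], [-0.1, -0.001, 0.995], [0.001, -1.0, -0.001]]
wrist_force: [-4.4, -0.2, 14.4]
width: 0.0603
```

```bash
python3 look.py w13
```

```text
13.1833 [0.4429 0.0616 0.1051] 0.06030483344343553 [-4.413  -0.1783 14.3987] [ 0.4553  0.2544 -0.7471  2.0867  0.2259  0.879  -0.5211]
```

View pics/w13.png

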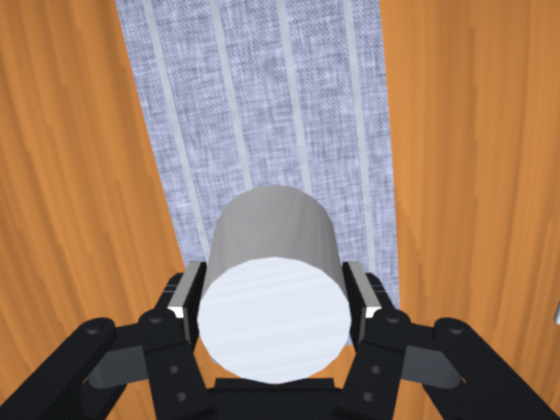

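```bash
cat >> h.py <<'E'
AX=np.array([-.4206,.041,.9063]); AX/=np.linalg.norm(AX)
def lean():
    y=-AX; z=np.array([.097,.995,0]); z/=np.linalg.norm(z); return np.c_[np.cross(y,z),y,z]
E
python3 - <<'E'
from h import *
s=read_state()
print(lean())
p=onz('wrist',[275,320],.074,s);print(s['eef_rot'].T@(p-s['eef_pos']))
go([.46,.06,.26],lean())
go([.575,.0356,.268],lean())
E
```

```text
[[ 0.902   0.4206  0.097 ]
 [-0.0879 -0.041   0.9953]
 [ 0.4226 -0.9063  0.    ]]
[0.0005 0.0311 0.0048]
clk 13.23 pos [0.4429 0.0616 0.1051] w 0.0607 F [-5.1912 -1.4699 13.9209]  shift [ 0.0173 -0.1549 -0.0001] turn [ 0.002  -0.0025 -0.4358]
clk 13.23 pos [0.4429 0.0616 0.1051] w 0.0607 F [-5.1912 -1.4699 13.9209]  shift [ 0.1341 -0.1628 -0.0129] turn [ 0.002  -0.0025 -0.4358]
```

Call:
arm_command([
  [[0,-0.02,0,0,0,0],[0,-0.045,0,0,0,0],[0,-0.075,0,0,0,-0.05],[0,-0.105,0,0,0,-0.13],[0.005,-0.13,0,0,0,-0.22],[0.01,-0.148,0,0,0,-0.3],[0.015,-0.155,0,0,0,-0.38],[0.017,-0.155,0,0,0,-0.42],[0.017,-0.155,0,0,0,-0.436],[0.017,-0.155,0,0,0,-0.436]],
])

```text
clock: 14.07
eef_pos: [0.4591, 0.0601, 0.2601]
eef_rot: [[0.902, 0.421, 0.1], [-0.089, -0.045, 0.995], [0.423, -0.906, -0.003]]
wrist_force: [0.1, -0.6, -0.8]
width: 0.0604
```

```bash
python3 look.py w14
python3 - <<'E'
from h import *
go([.575,.0326,.268],lean())
cv2.imwrite('pics/s14.png',cv2.resize(capture('side')[100:280,180:380,::-1],None,fx=3,fy=3,interpolation=cv2.INTER_CUBIC))
E
```

```text
14.0667 [0.4591 0.0601 0.2601] 0.06035405000342614 [ 0.0623 -0.5953 -0.8137] [ 0.5499 -0.2526 -0.7632  2.1631 -0.0476  0.7476 -0.305 ]
clk 14.12 pos [0.4593 0.0601 0.26  ] w 0.0602 F [ 0.1825 -0.4632 -1.5945]  shift [ 0.1103  0.0425 -0.0158] turn [ 0.0031 -0.0016 -0.001 ]
```

View pics/s14.png

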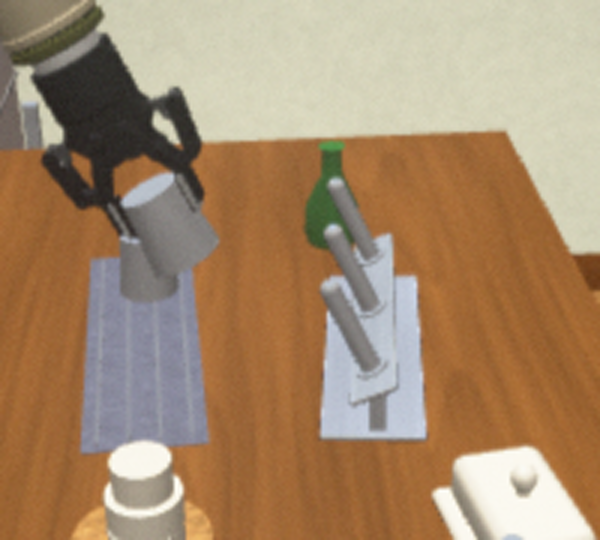

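View pics/w14.png

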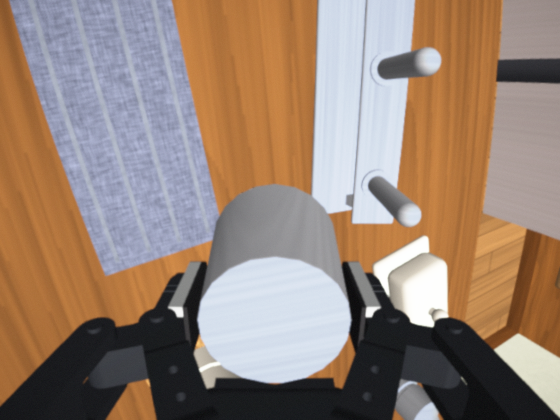

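Run:
```python
from h import *
s=read_state()
for px in ([409,214],[427,62]): print(onz('wrist',px,.136,s))
```

```text
[0.6349 0.0299 0.136 ]
[0.6466 0.1442 0.136 ]
```

Call:
arm_command([
  [[0.005,0,0,0,0,0],[0.015,0,-0.002,0,0,0],[0.03,0,-0.005,0,0,0],[0.05,0.005,-0.01,0,0,0],[0.07,0.015,-0.013,0,0,0],[0.088,0.027,-0.016,0,0,0],[0.1,0.036,-0.016,0,0,0],[0.106,0.04,-0.016,0.003,-0.002,0],[0.1095,0.042,-0.016,0.003,-0.002,0],[0.1095,0.042,-0.016,0.003,-0.002,0]],
])

```text
clock: 15.0
eef_pos: [0.5748, 0.0324, 0.2677]
eef_rot: [[0.903, 0.418, 0.097], [-0.089, -0.039, 0.995], [0.42, -0.907, 0.001]]
wrist_force: [0.1, 0.5, -1.1]
width: 0.0601
```

```bash
python3 look.py w15
python3 - <<'E'
from h import *
t=np.array([.631,.030,.145]); go(t+.036*AX-[0,.003,0],lean())
cv2.imwrite('pics/s15.png',cv2.resize(capture('side')[100:280,180:380,::-1],None,fx=3,fy=3,interpolation=cv2.INTER_CUBIC))
E
```

```text
15.0 [0.5748 0.0324 0.2677] 0.06012477919268773 [ 0.0947  0.5388 -1.095 ] [ 0.5923  0.0801 -0.8031  1.916   0.2586  0.767  -0.4446]
clk 15.05 pos [0.5743 0.0327 0.2679] w 0.0604 F [-1.0799 -0.6564 -0.6092]  shift [-0.      0.0995 -0.0003] turn [-0.001   0.0001 -0.0023]
```

View pics/s15.png

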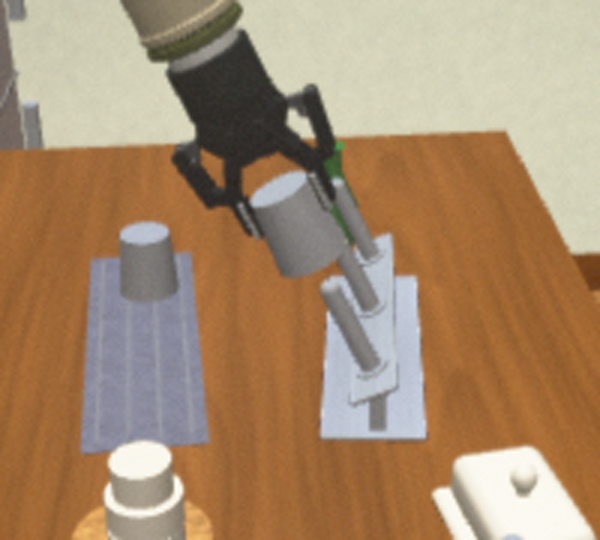

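View pics/w15.png

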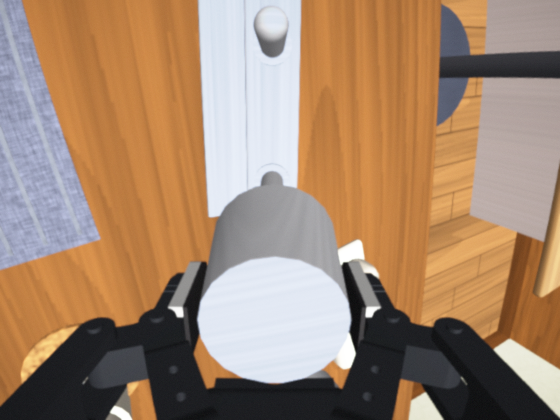

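Call:
arm_command([
  [[0,0.005,0,0,0,0],[0,0.014,0,0,0,0],[0,0.024,0,0,0,0],[0,0.035,0,0,0,0],[0,0.046,0,0,0,0],[0,0.057,0,0,0,0],[0,0.067,0,0,0,0],[0,0.076,0,0,0,0],[0,0.083,0,0,0,0],[0,0.087,0,0,0,0]],
])

```text
clock: 15.93
eef_pos: [0.6103, 0.0293, 0.1884]
eef_rot: [[0.903, 0.418, 0.096], [-0.087, -0.04, 0.995], [0.42, -0.907, 0.0]]
wrist_force: [-0.9, 0.7, -1.8]
width: 0.06
```

Call:
arm_command([
  [[0,0.002,0,0,0,0],[0,0.004,0,0,0,0],[0,0.006,0,0,0,0],[0,0.007,0,0,0,0],[0,0.008,0,0,0,0],[0,0.009,0,0,0,0],[0,0.01,0,0,0,0],[0,0.011,0,0,0,0],[0,0.011,0,0,0,0],[0,0.011,0,0,0,0]],
])

```text
clock: 16.77
eef_pos: [0.6148, 0.0295, 0.18]
eef_rot: [[0.903, 0.419, 0.096], [-0.086, -0.041, 0.995], [0.421, -0.907, -0.001]]
wrist_force: [-18.5, -0.0, 20.8]
width: 0.06
```

Run:
```python
from h import *
t=np.array([.631,.030,.145]); go(t+.036*AX-[0,.003,0],lean())
cv2.imwrite('pics/s16.png',cv2.resize(capture('side')[100:280,180:380,::-1],None,fx=3,fy=3,interpolation=cv2.INTER_CUBIC))
```

```text
clk 16.77 pos [0.6148 0.0295 0.18  ] w 0.06 F [-18.4899  -0.0031  20.8336]  shift [ 0.0001  0.0026 -0.0009] turn [ 0.0006  0.0016 -0.0015]
```

View pics/s16.png

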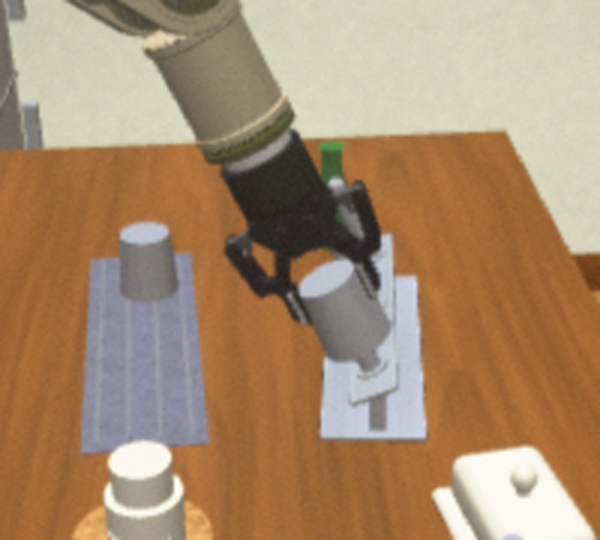

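Call:
arm_command([
  [[0,-0.001,0,0,0,0],[0,-0.001,0,0,0,0],[0,-0.001,0,0,0,0],[0,-0.001,0,0,0,0],[0,-0.001,0,0,0,0],[0,-0.001,0,0,0,0],[0,-0.006,0,0,0,0],[0,-0.02,0,0,0,0],[0,-0.04,0,0,0,0],[0,-0.06,0,0,0,0]],
], gripper=-1)

```text
clock: 17.65
eef_pos: [0.589, 0.0323, 0.2347]
eef_rot: [[0.903, 0.418, 0.095], [-0.086, -0.041, 0.995], [0.42, -0.907, -0.001]]
wrist_force: [-0.2, 0.7, 0.1]
width: 0.0852
```

Call:
arm_command([
  [[0,-0.02,0,0,0,0],[0,-0.04,0,0,0,0],[0,-0.06,0,0,0,0],[0,-0.075,0,0,0,0],[0,-0.085,0,0,0,0],[0,-0.09,0,0,0,0],[0,-0.09,0,0,0,0],[0,-0.09,0,0,0,0],[0,-0.09,0,0,0,0],[0,-0.09,0,0,0,0]],
])

```text
clock: 18.48
eef_pos: [0.5513, 0.0359, 0.3155]
eef_rot: [[0.904, 0.417, 0.095], [-0.086, -0.04, 0.995], [0.419, -0.908, -0.0]]
wrist_force: [-0.2, 0.4, 0.4]
width: 0.0853
```

```bash
python3 look.py w17
python3 - <<'E'
from h import *
cv2.imwrite('pics/s17.png',cv2.resize(capture('side')[100:280,180:380,::-1],None,fx=3,fy=3,interpolation=cv2.INTER_CUBIC))
cv2.imwrite('pics/t17.png',capture('top')[:,:,::-1])
E
```

```text
18.4833 [0.5513 0.0359 0.3155] 0.08526866058646203 [-0.1811  0.436   0.351 ] [ 0.6376 -0.0389 -0.813   1.9003  0.1151  0.8543 -0.3336]
```

View pics/s17.png

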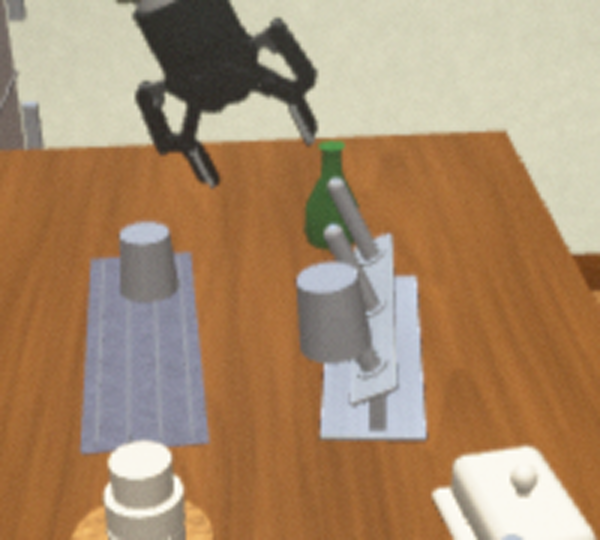

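View pics/t17.png

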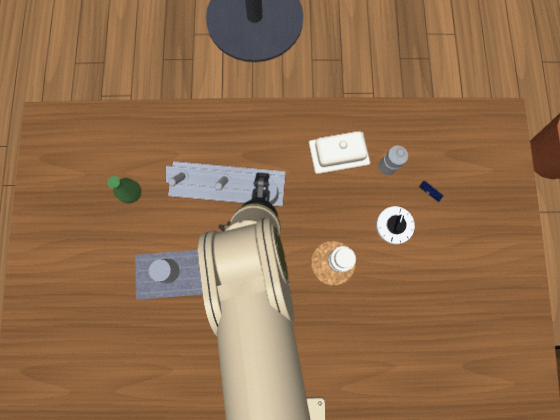

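View pics/w17.png

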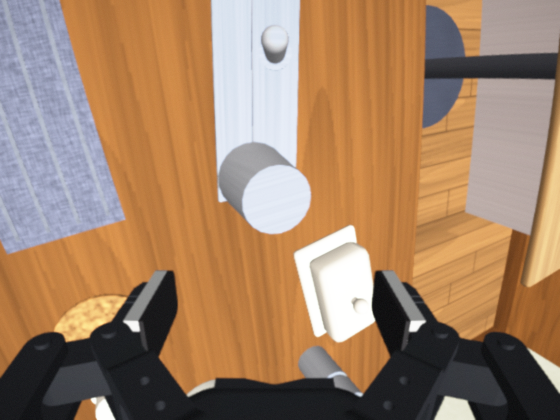

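Run:
```python
from h import *
go([.445,.298,.25],down(np.radians(-5.6)))
```

```text
clk 18.63 pos [0.5513 0.0359 0.3158] w 0.0855 F [-0.8786  0.0442 -0.7278]  shift [-0.1463  0.0048  0.2508] turn [-0.0001  0.0024  0.4326]
```

Call:
arm_command([
  [[-0.01,0,0.015,0,0,0.05],[-0.03,0,0.045,0,0,0.1],[-0.05,0,0.08,0,0,0.17],[-0.07,0.001,0.115,0,0,0.24],[-0.09,0.002,0.15,0,0,0.31],[-0.11,0.003,0.185,0,0,0.37],[-0.125,0.004,0.215,0,0,0.41],[-0.138,0.005,0.237,0,0.002,0.4326],[-0.146,0.005,0.25,0,0.002,0.4326],[-0.146,0.005,0.25,0,0.002,0.4326]],
])

```text
clock: 19.47
eef_pos: [0.443, 0.3005, 0.2489]
eef_rot: [[0.996, -0.003, 0.092], [-0.092, 0.002, 0.996], [-0.003, -1.0, 0.001]]
wrist_force: [-0.6, -0.9, -0.6]
width: 0.0854
```

```bash
python3 -c "
from h import *
for i in range(8): capture('side')
"; python3 look.py w18
```

```text
19.8667 [0.4458 0.2963 0.2502] 0.0854086527583758 [ 0.1963 -0.4376 -0.3906] [ 0.1916  0.3268 -1.0122  1.7302  0.2921  1.2466 -0.9902]
```

View pics/w18.png

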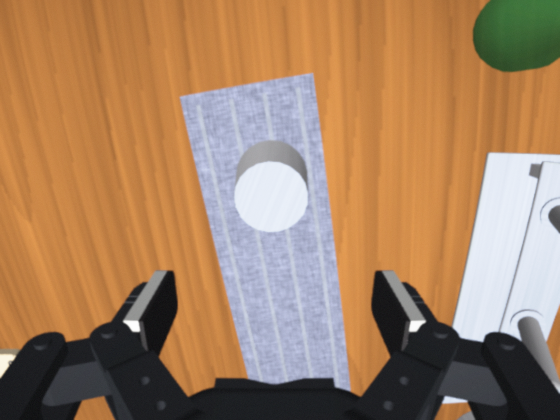

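Run:
```python
from h import *
s=read_state(); T=dict(s);T['eef_pos']=np.array([.4458,.2963,.2502])
p=onz('wrist',[271.5,196.5],.074,T);print(p,s['eef_rot'].T@(p-s['eef_pos']))
go([p[0],p[1]-.002,.1035],down(np.radians(-5.6)))
```

```text
[0.4449 0.3018 0.074 ] [-0.0014  0.1762  0.0052]
clk 19.92 pos [0.4457 0.2965 0.2502] w 0.0855 F [ 0.4131 -0.0273  0.1473]  shift [-0.0012  0.1467  0.0032] turn [ 0.0001 -0.0008  0.0007]
```

Call:
arm_command([
  [[-0.001,0.02,0.002,0,0,0],[-0.001,0.042,0.003,0,0,0],[-0.001,0.065,0.003,0,0,0],[-0.001,0.09,0.003,0,0,0],[-0.001,0.112,0.003,0,0,0],[-0.001,0.128,0.003,0,0,0],[-0.001,0.138,0.003,0,0,0],[-0.001,0.144,0.003,0,0,0],[-0.001,0.1465,0.003,0,0,0],[-0.001,0.1465,0.003,0,0,0]],
])

```text
clock: 20.75
eef_pos: [0.4453, 0.2996, 0.1039]
eef_rot: [[0.995, 0.001, 0.099], [-0.099, -0.0, 0.995], [0.001, -1.0, 0.0]]
wrist_force: [-0.4, 0.0, 0.4]
width: 0.0855
```

Call:
arm_command([
  [[0,0,0,0,0,0],[0,0,0,0,0,0],[0,0,0,0,0,0],[0,0,0,0,0,0],[0,0,0,0,0,0],[0,0,0,0,0,0],[0,0,0,0,0,0],[0,0,0,0,0,0],[0,0,0,0,0,0],[0,0,0,0,0,0]],
], gripper=1, force=50)

```text
clock: 21.58
eef_pos: [0.4456, 0.3001, 0.1055]
eef_rot: [[0.995, 0.002, 0.098], [-0.098, 0.0, 0.995], [0.002, -1.0, 0.0]]
wrist_force: [-3.3, -2.3, 12.4]
width: 0.0599
```

```bash
python3 look.py w19
python3 - <<'E'
from h import *
go([.47,.25,.26],lean())
E
```

```text
21.5833 [0.4456 0.3001 0.1055] 0.05985619954300886 [-3.3091 -2.2532 12.4161] [ 0.0744  0.5122 -0.9029  1.8595  0.4769  1.0001 -1.1308]
clk 21.63 pos [0.4457 0.3001 0.1055] w 0.0599 F [-4.754  -2.5561 12.9019]  shift [ 0.0295 -0.1544 -0.0474] turn [-0.     -0.0014 -0.4339]
```

View pics/w19.png

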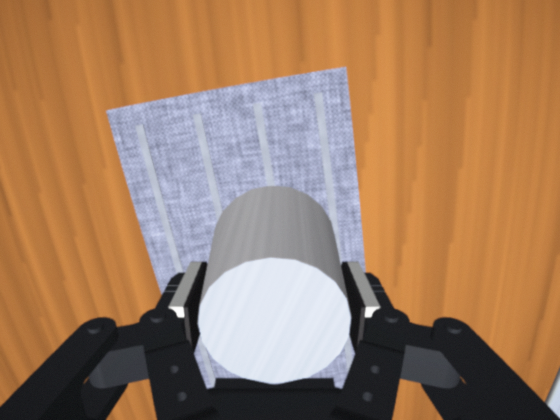

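Same hold as before (offset ~+3 mm in tool z). Lift and lean.

Call:
arm_command([
  [[0,-0.02,0,0,0,0],[0,-0.045,0,0,0,0],[0,-0.075,0,0,0,-0.05],[0,-0.105,-0.01,0,0,-0.13],[0.01,-0.13,-0.02,0,0,-0.22],[0.02,-0.148,-0.03,0,0,-0.3],[0.025,-0.155,-0.04,0,0,-0.38],[0.029,-0.155,-0.045,0,0,-0.42],[0.029,-0.155,-0.047,0,0,-0.434],[0.029,-0.155,-0.047,0,0,-0.434]],
])

```text
clock: 22.47
eef_pos: [0.469, 0.25, 0.2607]
eef_rot: [[0.902, 0.421, 0.099], [-0.089, -0.043, 0.995], [0.423, -0.906, -0.001]]
wrist_force: [-0.2, -0.0, -1.0]
width: 0.0598
```

```bash
python3 look.py w20
python3 - <<'E'
from h import *
t=np.array([.6466,.1442,.136])+.01*AX; print(t); go(t+.136*AX-[0,.003,0],lean())
E
```

```text
22.4667 [0.469  0.25   0.2607] 0.05982918593705466 [-0.2237 -0.0179 -1.0346] [ 0.2565  0.0393 -0.9916  1.97    0.4558  0.8958 -1.0709]
[0.6424 0.1446 0.1451]
clk 22.52 pos [0.4691 0.2504 0.2606] w 0.0597 F [-0.091  -0.6938 -1.0626]  shift [ 0.1172  0.0461 -0.0913] turn [ 0.0008 -0.0012 -0.0006]
```

View pics/w20.png

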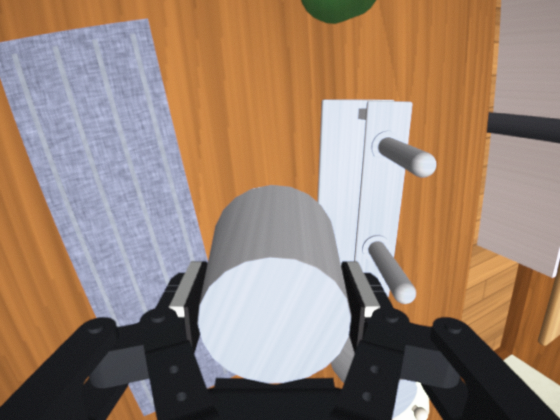

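Call:
arm_command([
  [[0.006,0,-0.004,0,0,0],[0.018,0,-0.013,0,0,0],[0.035,0,-0.026,0,0,0],[0.055,0.005,-0.042,0,0,0],[0.075,0.016,-0.058,0,0,0],[0.093,0.03,-0.073,0,0,0],[0.107,0.04,-0.084,0,0,0],[0.114,0.045,-0.09,0.001,-0.001,0],[0.117,0.046,-0.0915,0.001,-0.001,0],[0.117,0.046,-0.0915,0.001,-0.001,0]],
])

```text
clock: 23.35
eef_pos: [0.5852, 0.1471, 0.268]
eef_rot: [[0.903, 0.419, 0.098], [-0.089, -0.04, 0.995], [0.421, -0.907, 0.001]]
wrist_force: [-0.3, 1.0, -2.0]
width: 0.0593
```

```bash
python3 look.py w21
python3 - <<'E'
from h import *
t=np.array([.6424,.1446,.145]); go(t+.036*AX-[0,.003,0],lean())
cv2.imwrite('pics/s21.png',cv2.resize(capture('side')[100:280,180:380,::-1],None,fx=3,fy=3,interpolation=cv2.INTER_CUBIC))
E
```

```text
23.35 [0.5852 0.1471 0.268 ] 0.05925446301673121 [-0.2923  0.958  -2.0086] [ 0.381   0.1856 -0.8627  1.8349  0.4832  0.8572 -0.8042]
clk 23.4 pos [0.5846 0.1481 0.2683] w 0.0598 F [-0.1118  0.4742 -0.9644]  shift [ 0.0007  0.1003 -0.001 ] turn [-0.0014  0.0004 -0.0014]
```

View pics/s21.png

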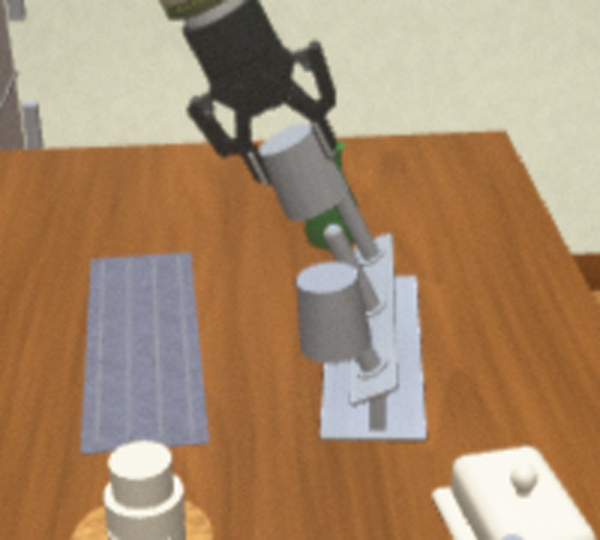

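View pics/w21.png

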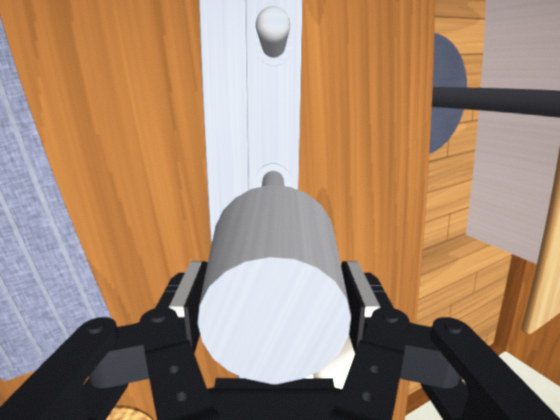

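Same geometry as the first. Push down along the peg.

Call:
arm_command([
  [[0,0.005,0,0,0,0],[0,0.014,0,0,0,0],[0,0.024,0,0,0,0],[0,0.035,0,0,0,0],[0,0.046,0,0,0,0],[0,0.057,0,0,0,0],[0,0.067,0,0,0,0],[0,0.076,0,0,0,0],[0,0.083,0,0,0,0],[0,0.087,0,0,0,0]],
])

```text
clock: 24.28
eef_pos: [0.6209, 0.145, 0.1883]
eef_rot: [[0.903, 0.419, 0.095], [-0.087, -0.039, 0.995], [0.421, -0.907, 0.001]]
wrist_force: [0.0, -0.3, -1.6]
width: 0.0598
```

Call:
arm_command([
  [[0,0.002,0,0,0,0],[0,0.004,0,0,0,0],[0,0.006,0,0,0,0],[0,0.007,0,0,0,0],[0,0.008,0,0,0,0],[0,0.009,0,0,0,0],[0,0.01,0,0,0,0],[0,0.011,0,0,0,0],[0,0.011,0,0,0,0],[0,0.011,0,0,0,0]],
])

```text
clock: 25.12
eef_pos: [0.6253, 0.1452, 0.1798]
eef_rot: [[0.903, 0.42, 0.095], [-0.086, -0.04, 0.995], [0.422, -0.907, -0.0]]
wrist_force: [-14.6, -2.9, 15.6]
width: 0.0594
```

Call:
arm_command([
  [[0,0,0,0,0,0],[0,0,0,0,0,0],[0,0,0,0,0,0],[0,0,0,0,0,0],[0,0,0,0,0,0],[0,0,0,0,0,0],[0,-0.006,0,0,0,0],[0,-0.02,0,0,0,0],[0,-0.04,0,0,0,0],[0,-0.06,0,0,0,0]],
], gripper=-1)

```text
clock: 25.95
eef_pos: [0.5995, 0.1478, 0.2347]
eef_rot: [[0.903, 0.419, 0.095], [-0.086, -0.04, 0.996], [0.421, -0.907, -0.0]]
wrist_force: [0.4, 0.4, 0.4]
width: 0.0856
```

Call:
arm_command([
  [[0,-0.02,0,0,0,0],[0,-0.04,0,0,0,0],[0,-0.06,0,0,0,0],[0,-0.075,0,0,0,0],[0,-0.085,0,0,0,0],[0,-0.09,0,0,0,0],[0,-0.09,0,0,0,0],[0,-0.09,0,0,0,0],[0,-0.09,0,0,0,0],[0,-0.09,0,0,0,0]],
])

```text
clock: 26.78
eef_pos: [0.5617, 0.1511, 0.3153]
eef_rot: [[0.904, 0.417, 0.095], [-0.086, -0.04, 0.995], [0.419, -0.908, -0.0]]
wrist_force: [0.2, 0.3, -0.8]
width: 0.0855
```

Run:
```python
from h import *
# hover above timer
th=np.radians(-17.6+90)
go([.44,-.10,.32],down(0))
cv2.imwrite('pics/s22.png',cv2.resize(capture('side')[100:280,180:380,::-1],None,fx=3,fy=3,interpolation=cv2.INTER_CUBIC))
```

```text
clk 26.78 pos [0.5617 0.1511 0.3153] w 0.0855 F [ 0.2132  0.2983 -0.7671]  shift [-0.0864 -0.0451 -0.2615] turn [ 0.0207 -0.0934  0.4324]
```

View pics/s22.png

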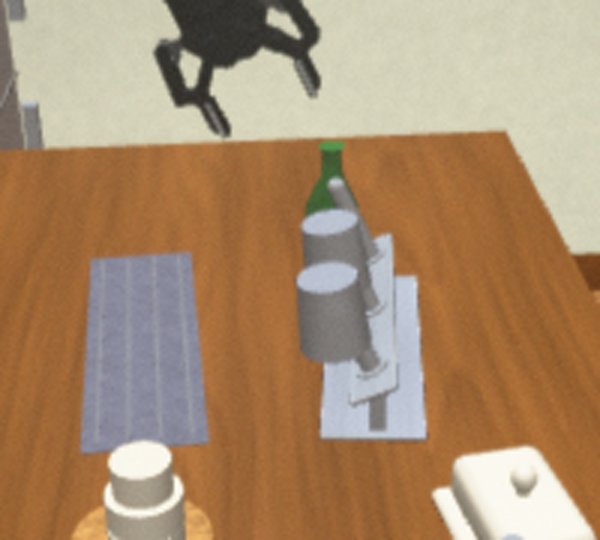

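Run:
```python
from h import *
go([.52,-.1,.32],down(np.radians(25)))
```

```text
clk 26.83 pos [0.5617 0.1512 0.3154] w 0.0855 F [ 0.4097 -0.5037  0.0296]  shift [-0.0142 -0.0116 -0.254 ] turn [ 0.115  -0.5228  0.4226]
```

Call:
arm_command([
  [[-0.001,-0.001,-0.02,0.01,-0.05,0.04],[-0.002,-0.002,-0.05,0.025,-0.12,0.1],[-0.004,-0.003,-0.085,0.04,-0.19,0.155],[-0.006,-0.005,-0.12,0.058,-0.265,0.215],[-0.008,-0.007,-0.155,0.075,-0.34,0.275],[-0.01,-0.009,-0.19,0.09,-0.41,0.33],[-0.012,-0.01,-0.22,0.103,-0.47,0.38],[-0.014,-0.011,-0.242,0.112,-0.51,0.413],[-0.014,-0.0116,-0.254,0.115,-0.523,0.4226],[-0.014,-0.0116,-0.254,0.115,-0.523,0.4226]],
])

```text
clock: 27.67
eef_pos: [0.52, -0.1034, 0.3191]
eef_rot: [[0.908, -0.002, -0.419], [0.419, 0.0, 0.908], [-0.002, -1.0, 0.001]]
wrist_force: [0.4, -0.5, -0.1]
width: 0.0856
```

Run:
```python
from h import *
go([.545,-.325,.25],down(np.radians(72.4)))
```

```text
clk 27.67 pos [ 0.52   -0.1034  0.3191] w 0.0856 F [ 0.4478 -0.5104 -0.0595]  shift [-0.0701  0.069  -0.2117] turn [-0.0017 -0.8311 -0.0012]
```

Call:
arm_command([
  [[-0.005,0.005,-0.018,0,-0.08,0],[-0.015,0.013,-0.045,0,-0.18,0],[-0.025,0.022,-0.075,0,-0.28,0],[-0.035,0.032,-0.105,0,-0.39,0],[-0.045,0.043,-0.135,0,-0.5,0],[-0.055,0.053,-0.165,0,-0.61,0],[-0.063,0.062,-0.19,0,-0.71,0],[-0.068,0.067,-0.205,0,-0.79,0],[-0.07,0.069,-0.2117,0,-0.831,0],[-0.07,0.069,-0.2117,0,-0.831,0]],
])

```text
clock: 28.5
eef_pos: [0.5449, -0.3258, 0.2485]
eef_rot: [[0.303, -0.003, -0.953], [0.953, 0.002, 0.303], [0.001, -1.0, 0.003]]
wrist_force: [-0.0, 0.7, 0.2]
width: 0.0852
```

```bash
python3 -c "
from h import *
for i in range(8): capture('side')
cv2.imwrite('pics/t23.png',capture('top')[:,:,::-1])
"; python3 look.py w23
```

```text
28.95 [ 0.5452 -0.3245  0.2503] 0.08534409339433745 [ 0.5913 -0.5002  0.5813] [ 0.9789  0.4748 -0.694   1.4745  0.3087  1.305   1.5215]
```

View pics/w23.png

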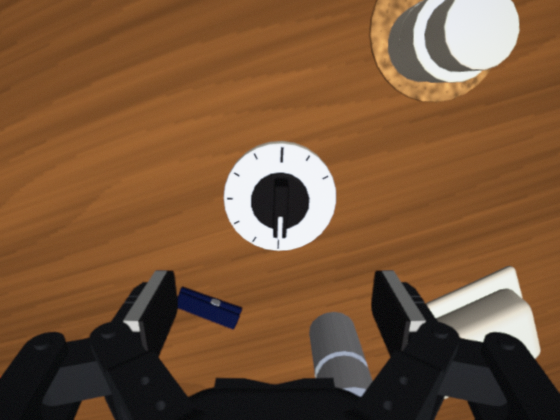

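View pics/t23.png

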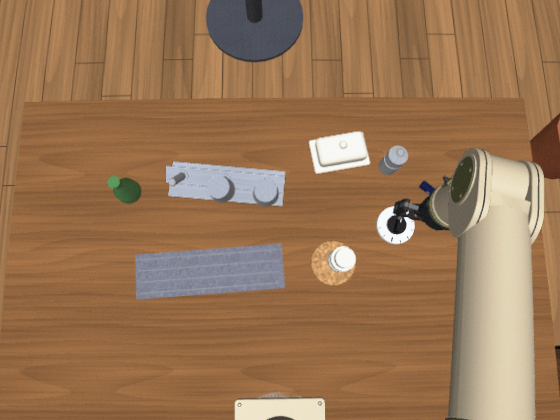

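```bash
python3 - <<'E'
from h import *
s=read_state(); T=dict(s);T['eef_pos']=np.array([.5452,-.3245,.2503])
for px,z in ([280,195],.018),([279.5,200.5],.026),([280,226],.054),([281,182],.054): print(onz('wrist',px,z,T))
a=onz('wrist',[280,232],.054,T);b=onz('wrist',[281,182],.054,T); d=a-b; print(np.degrees(np.arctan2(d[1],d[0])),np.linalg.norm(d),(a+b)/2)
th=s['eef_rot'][:,0]; print(np.degrees(np.arctan2(th[1],th[0])))
go([.5625,-.3235,.106],down(np.radians(72.4)))
go([.5615,-.3235,.18],down(np.radians(72.4)))
E
python3 -c "
import cv2;i=cv2.imread('pics/w23.png');cv2.imwrite('pics/w23z.png',cv2.resize(i[130:260,210:350],None,fx=4,fy=4,interpolation=cv2.INTER_CUBIC))"
```

```text
[ 0.5566 -0.3226  0.018 ]
[ 0.559  -0.3239  0.026 ]
[ 0.5717 -0.3278  0.054 ]
[ 0.536  -0.3159  0.054 ]
-18.265776733132068 0.043043387675216316 [ 0.5564 -0.3227  0.054 ]
72.39870318427111
clk 29.0 pos [ 0.5451 -0.3246  0.2502] w 0.0854 F [-0.045  -0.4869 -0.4319]  shift [ 0.0064  0.1442 -0.0165] turn [-0.0017 -0.     -0.0007]
clk 29.0 pos [ 0.5451 -0.3246  0.2502] w 0.0854 F [-0.045  -0.4869 -0.4319]  shift [ 0.0061  0.0702 -0.0154] turn [-0.0017 -0.     -0.0007]
```

View pics/w23z.png

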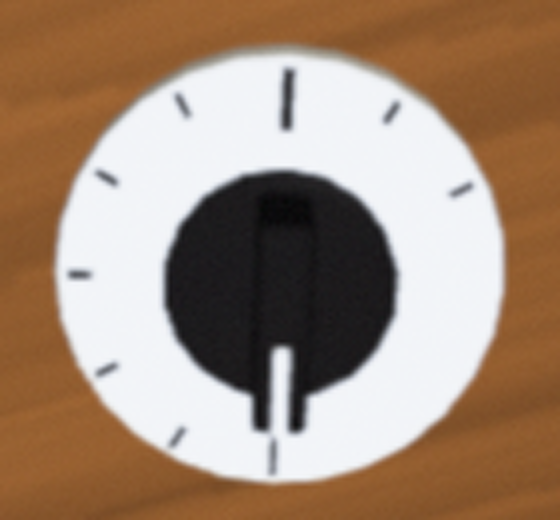

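Run:
```python
from h import *
go([.5595,-.3235,.104],down(np.radians(72.1)))
```

```text
clk 29.0 pos [ 0.5451 -0.3246  0.2502] w 0.0854 F [-0.045  -0.4869 -0.4319]  shift [ 0.0055  0.1462 -0.0136] turn [-0.0017  0.0052 -0.0007]
```

Call:
arm_command([
  [[0.002,0.02,-0.005,0,0,0],[0.004,0.042,-0.01,0,0,0],[0.0055,0.065,-0.0135,-0.002,0.005,0],[0.0055,0.09,-0.0135,-0.002,0.005,0],[0.0055,0.112,-0.0135,-0.002,0.005,0],[0.0055,0.128,-0.0135,-0.002,0.005,0],[0.0055,0.138,-0.0135,-0.002,0.005,0],[0.0055,0.144,-0.0135,-0.002,0.005,0],[0.0055,0.146,-0.0135,-0.002,0.005,0],[0.0055,0.146,-0.0135,-0.002,0.005,0]],
])

```text
clock: 29.83
eef_pos: [0.5596, -0.3235, 0.1046]
eef_rot: [[0.307, 0.001, -0.952], [0.952, -0.001, 0.307], [-0.001, -1.0, -0.001]]
wrist_force: [0.0, -0.2, 0.7]
width: 0.0853
```

```bash
python3 look.py w24
```

```text
29.8333 [ 0.5596 -0.3235  0.1046] 0.08533942873522897 [ 0.0361 -0.2348  0.6561] [ 0.9204  0.639  -0.6346  1.5696  0.4155  1.0703  1.4369]
```

View pics/w24.png

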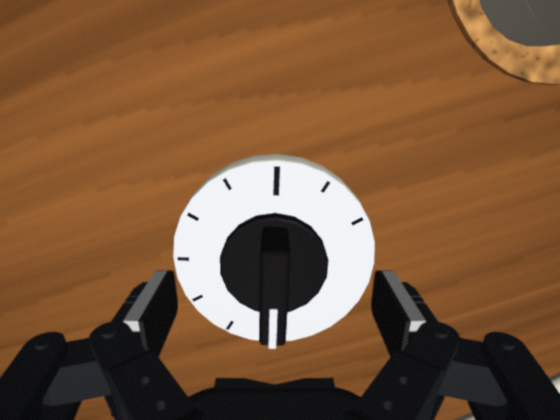

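Run:
```python
from h import *
s=read_state()
for px,z in ([274,262],.026),([273,345],.054),([275,230],.054): print(s['eef_rot'].T@(onz('wrist',px,z,s)-s['eef_pos']))
```

```text
[-0.      0.0791  0.0022]
[-0.0004  0.0512 -0.0237]
[0.0003 0.0511 0.0307]
```

Call:
arm_command([
  [[0,0,0,0,0,0],[0,0,0,0,0,0],[0,0,0,0,0,0],[0,0,0,0,0,0],[0,0,0,0,0,0],[0,0,0,0,0,0],[0,0,0,0,0,0],[0,0,0,0,0,0],[0,0,0,0,0,0],[0,0,0,0,0,0]],
], gripper=1, force=40)

```text
clock: 30.72
eef_pos: [0.5598, -0.3238, 0.1053]
eef_rot: [[0.308, 0.001, -0.952], [0.952, -0.001, 0.308], [-0.001, -1.0, -0.002]]
wrist_force: [-2.5, -0.9, 4.6]
width: 0.0111
```

Call:
arm_command([
  [[0,0,0,0,0.1,0],[0,0,0,0,0.22,0],[0,0,0,0,0.34,0],[0,0,0,0,0.46,0],[0,0,0,0,0.58,0],[0,0,0,0,0.7,0],[0,0,0,0,0.82,0],[0,0,0,0,0.94,0],[0,0,0,0,1.04,0],[0,0,0,0,1.05,0]],
])

```text
clock: 31.55
eef_pos: [0.5603, -0.3234, 0.1054]
eef_rot: [[0.979, 0.002, -0.203], [0.203, -0.002, 0.979], [0.002, -1.0, -0.002]]
wrist_force: [1.8, -1.1, 0.9]
width: 0.0111
```

```bash
python3 look.py w25; python3 -c "
from h import *
go([.5597,-.3237,.105],down(np.radians(72.1-120)))"
```

```text
31.55 [ 0.5603 -0.3234  0.1054] 0.011051315229981904 [ 1.7859 -1.0852  0.9221] [ 0.7748  0.5885 -0.4301  1.5776  0.2736  1.0331  0.4725]
clk 31.6 pos [ 0.5603 -0.3234  0.1054] w 0.0113 F [ 2.0621  1.254  -0.374 ]  shift [-0.0007  0.0004 -0.0002] turn [0.001  1.0453 0.0023]
```

View pics/w25.png

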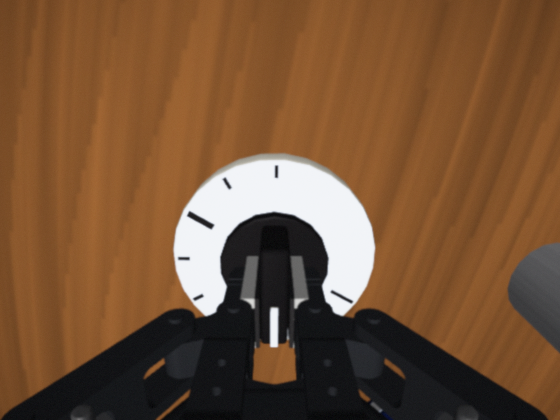

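The dial has turned with the grip, two clicks: the long thin off mark now sits at (342,297) and the long thick mark at (201,220). Two more turns of about 60°.

Call:
arm_command([
  [[0,0,0,0,0.1,0],[0,0,0,0,0.22,0],[0,0,0,0,0.34,0],[0,0,0,0,0.46,0],[0,0,0,0,0.58,0],[0,0,0,0,0.7,0],[0,0,0,0,0.82,0],[0,0,0,0,0.94,0],[0,0,0,0,1.04,0],[0,0,0,0,1.045,0]],
])

```text
clock: 32.43
eef_pos: [0.5609, -0.3235, 0.1054]
eef_rot: [[0.67, 0.003, 0.742], [-0.742, -0.002, 0.67], [0.004, -1.0, 0.001]]
wrist_force: [5.2, -2.3, -2.2]
width: 0.0111
```

```bash
python3 -c "
from h import *
go([.5597,-.3237,.105],down(np.radians(72.1-180)))"
```

```text
clk 32.43 pos [ 0.5609 -0.3235  0.1054] w 0.0111 F [ 5.1698 -2.3261 -2.2133]  shift [-0.0006  0.0004 -0.001 ] turn [-0.0027  1.0467  0.0031]
```

Call:
arm_command([
  [[0,0,0,0,0.1,0],[0,0,0,0,0.22,0],[0,0,-0.001,0,0.34,0],[0,0,-0.001,0,0.46,0],[0,0,-0.001,0,0.58,0],[0,0,-0.001,0,0.7,0],[0,0,-0.001,0,0.82,0],[0,0,-0.001,0,0.94,0],[-0.0006,0,-0.001,0,1.03,0],[-0.0006,0,-0.001,0,1.045,0]],
])

```text
clock: 33.27
eef_pos: [0.5608, -0.3241, 0.1054]
eef_rot: [[-0.304, 0.006, 0.952], [-0.953, -0.004, -0.304], [0.002, -1.0, 0.006]]
wrist_force: [8.2, -4.5, -4.8]
width: 0.0114
```

Call:
arm_command([
  [[0,0,0,0,0,0],[0,0,0,0,0,0],[0,0,0,0,0,0],[0,0,0,0,0,0],[0,0,0,0,0,0],[0,0,0,0,0,0],[0,0,0,0,0,0],[0,0,0,0,0,0],[0,0,0,0,0,0],[0,0,0,0,0,0]],
])

```text
clock: 34.1
eef_pos: [0.5608, -0.3241, 0.1054]
eef_rot: [[-0.304, 0.006, 0.953], [-0.953, -0.004, -0.304], [0.002, -1.0, 0.007]]
wrist_force: [3.8, -1.6, -1.7]
width: 0.0112
```

```bash
python3 look.py w26
```

```text
34.1 [ 0.5608 -0.3241  0.1054] 0.011174691159426093 [ 3.8127 -1.5833 -1.6538] [ 0.4678  0.5456 -0.0194  1.5981  0.0133  0.9913 -1.4361]
```

View pics/w26.png

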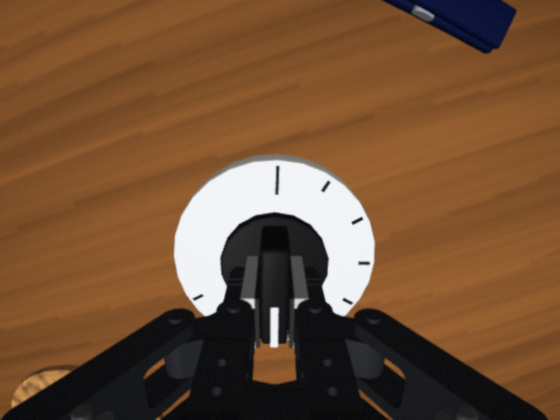

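Pointer is opposite the long thin mark (277,180), i.e. the sixth click. Release, rise.

Call:
arm_command([
  [[0,0,0,0,0,0],[0,0,0,0,0,0],[0,0,0,0,0,0],[0,0,0,0,0,0],[0,0,0,0,0,0],[0,0,0,0,0,0],[0,-0.01,0,0,0,0],[0,-0.03,0,0,0,0],[0,-0.055,0,0,0,0],[0,-0.08,0,0,0,0]],
], gripper=-1)

```text
clock: 34.98
eef_pos: [0.5601, -0.3237, 0.1867]
eef_rot: [[-0.304, 0.005, 0.953], [-0.953, -0.004, -0.304], [0.002, -1.0, 0.006]]
wrist_force: [-0.4, 0.2, 0.4]
width: 0.0856
```

Call:
arm_command([
  [[0,-0.015,0,0,0,0],[0,-0.03,0,0,0,0],[0,-0.05,0,0,0,0],[0,-0.07,0,0,0,0],[0,-0.09,0,0,0,0],[0,-0.105,0,0,0,0],[0,-0.11,0,0,0,0],[0,-0.11,0,0,0,0],[0,-0.11,0,0,0,0],[0,-0.11,0,0,0,0]],
])

```text
clock: 35.82
eef_pos: [0.5592, -0.3231, 0.2954]
eef_rot: [[-0.304, 0.003, 0.953], [-0.953, -0.003, -0.304], [0.002, -1.0, 0.004]]
wrist_force: [0.3, -0.4, -0.4]
width: 0.0855
```

```bash
python3 look.py w27;python3 - <<'E'
from h import *
s=capture('side')[:,:,::-1];t=capture('top')[:,:,::-1]
cv2.imwrite('pics/s27.png',s);cv2.imwrite('pics/t27.png',t)
cv2.imwrite('pics/s27z.png',cv2.resize(s[170:290,190:330],None,fx=5,fy=5,interpolation=cv2.INTER_CUBIC))
cv2.imwrite('pics/t27z.png',cv2.resize(t[140:300,150:370],None,fx=3.6,fy=3.6,interpolation=cv2.INTER_CUBIC))
E
```

```text
35.8167 [ 0.5592 -0.3231  0.2954] 0.08550840398381225 [ 0.2655 -0.4022 -0.4435] [ 0.4621  0.3777 -0.0125  1.4176  0.0057  1.342  -1.4309]
```

View pics/w27.png

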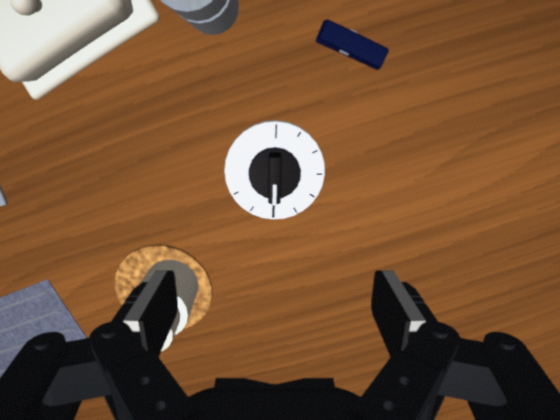

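View pics/s27z.png

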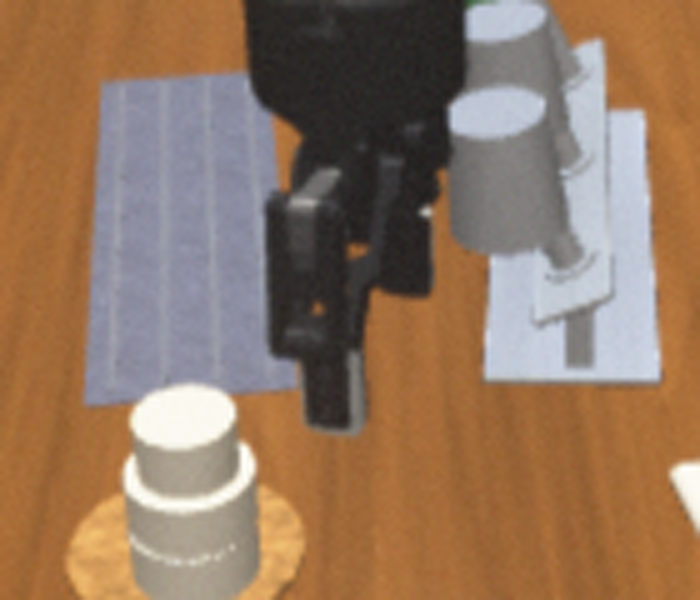

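View pics/t27z.png

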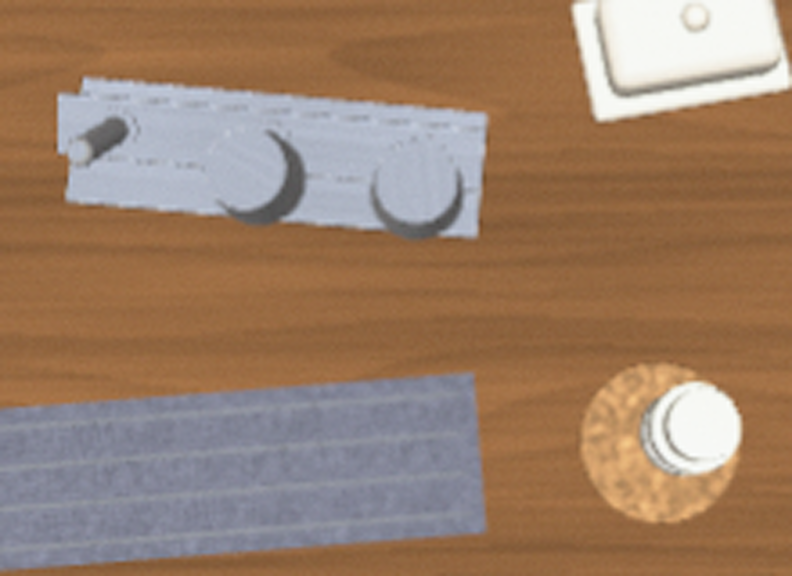

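Run:
```python
from h import *
c=lambda u,f,o:[(u[0]+.5)/f-.5+o[0],(u[1]+.5)/f-.5+o[1]]
S=lambda *u:ray('side',c(u,5,(190,170)));T=lambda *u:ray('top',c(u,3.6,(150,140)))
tip=np.array([.631,.030,.145])
f,e=tri([T(418,183),S(498,112)]);m,e2=tri([T(417,193),S(507,226)])
d=(f-m)/np.linalg.norm(f-m)
print(f,m,e,e2,np.linalg.norm(f-m),np.degrees(np.arccos(d@AX)),np.degrees(np.arccos(d[2])))
L=lean(); X=-L[:,0]*-1; P=(f+m)/2-tip; print("mid in peg: z",P@AX,"x",P@L[:,0],"y",P@L[:,2])
p,_=ray('top',[0,0])
print(onz('top',c((418,183),3.6,(150,140)),.148),onz('top',c((244,172),3.6,(150,140)),.148))
```

```text
[0.6295 0.0273 0.1497] [0.6365 0.0294 0.0766] [np.float64(0.001113456033565509), np.float64(0.0011134560335653745)] [np.float64(0.001237439542206768), np.float64(0.0012374395422068366)] 0.07343072041131248 19.843801027672026 5.686346905775913
mid in peg: z -0.029801227939120673 x -0.011494555287879314 y -0.001448346776070633
[0.6288 0.0273 0.148 ] [0.6377 0.1447 0.148 ]
```

```bash
python3 -c "
from h import *
print(hand_in()); print(read_state()['clock'])"
```

```text
the job is handed in; nothing more can be done
None
the job is handed in; nothing more can be done
```

The job is done and handed in at about 36 s of the 210 s allowed. This run had two tumblers and one loose cup. The hand-in call gives no verdict, so these are my own last checks:

- **Tumblers:** Both hang mouth-down, one on the right peg and one on the middle peg. I pressed each onto its peg end until the force rose to about 15–27 N.
    - **Right tumbler:** Measured after release, its centre is about 30 mm below the tip and 11 mm to the under side. Its axis is about 20° (0.35 rad) off the peg, inside the limits.
    - **Middle tumbler:** I only checked its foot position in the top picture, which matched the peg spacing. I did not measure its tilt.
- **Cups:** The loose cup is nested over the trivet cup. I felt it bottom out at about 16 N, and in the side picture its rim meets the lower cup's step with the stack standing straight. The lower cup stayed on the trivet.
- **Timer:** After release, the dial's pointer stands at the long thick mark, 180° from the long thin one.
- **Other things:** The butter dish, grinder, cruet and clip show no sign of having moved. No slack grip or knocked tumbler showed up.

**Disagreement between cameras:** The top, side and wrist cameras differed by up to about 5 mm. I averaged them or compared positions within one camera, and every fit went in cleanly.

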